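Rack the register cover and hold the sprung meter lid at its pointer

ROBOT

A 6-joint arm with a two-finger parallel gripper is mounted at the origin on the work surface. World frame = base frame: x ahead of the robot, y to its left, z up, the work surface at z = 0. Lengths are in m, angles in rad, forces in N, time in s.
With the tool pointing down it reaches from about 0.375 to 0.975 m from the base axis. Payload 3.8 kg.
Tool frame: the origin (TCP) lies at the centre of the arm's flange, where the gripper is bolted on; the fingertips stand 173 mm ahead of it and the grasp point (between the pads) lies 155 mm ahead of it (bot.tip_reach is the distance from the TCP to the fingertips, in m); z points along the fingers, y is the direction in which the jaws open and shut (so a half turn about z gives the same grasp; the last joint's range is limited). The gripper opens to 85 mm and grips with 20 to 120 N. Pads are 22 mm wide; open, the fingers measure 114 mm over their backs; the gripper's body (76 mm by 85 mm) begins 54 mm behind the grasp point. The pads swing forward as they close: fully open they stand 13 mm farther back than shut.
Start: joints at [-1.23, 0.264, 1.604, -0, 1.274, -0.037], TCP at [0.249, -0.627, 0.405] pointing down, gripper open.
Joint ranges: [-2.63, 2.63], [-0.94, 2.18], [0.31, 2.57], [-1.31, 4.45], [0, 2.66], [-2.55, 2.55]. Speed limits (rad/s): [2.57, 2.57, 3.14, 3.14, 3.14, 3.14].

INTERFACE

Orientations are given as a rotation vector (axis times angle).
In Python, from plant import bot, eyes gives the robot as it stands.
- The arm moves only by the tool carry_out, never from a script. Its argument "increments" is one flat list of numbers, 5 for each row, row after row: the gripper command: -1 is shut, 1 is fully open, values between are in proportion, then the shift along the tool's x, y, z in m, then the turn about the tool's z in degrees. A call has 1 to 12 rows; each row is the pose to reach, as a shift and turn from the pose commanded when the call began, along the tool's axes at that moment; what a row does not reach only later rows make up. A row lasts 1/10 s, in which the tool goes at most 50 mm and 8.59 degrees, less where a joint would pass 70% of its speed; a pose out of reach is approached as far as the arm can. A call with a gripper value outside its range is refused whole. The fingers move at their own pace and stop on an object; "squeeze" is the grip in N (left out, the last holds). Time passes only in rows, so rows that repeat a pose let the fingers close. It gives the time, the measured TCP pose, the force and the opening at its end, in the units of the state.
- bot.get_state(): the state, without advancing time (a new reading comes with each control period).
- eyes.camera(name): name is "scene" or "top" or "wrist"; returns a dict with "image" (384x512x3 uint8, blue, green, red), "fx", "fy", "cx", "cy" (pixels), "position" and "rotation" of the camera in the world; the wrist camera has in their place "mount" (4x4, takes a point from camera to tool coordinates, whose origin is the TCP and whose axes are the flange's). Camera axes: x right, y up, looking along -z (the intrinsics and any distortion apply to the point x, -y, -z); pixel columns grow to the right and rows downward; lengths in m; the calibration is good to about 2 mm. A picture is of the moment at which its call begins: read the wrist's pose just before it. There is no depth.
- bot.finish_job(): hands the job in, once; it reports no verdict.
The state is a dict: "clock": time; "joints": joint angles; "dq": joint speeds; "joint_efforts": joint torques, N m; "eef_pos": TCP position; "tool_rot": TCP orientation; "wrist_force": force on the tool from outside, world axes, zero at the start; "moment": the same for the moment, N m; "width": finger opening in m.
Only numpy, scipy, OpenCV 4.12 (cv2) and the standard library are available. Lean on these libraries where they do the work, as an engineer would, in place of code of your own. Each camera call takes 0.05 s, during which the arm holds its last target.

TASK

Take the aluminium register cover out of the sprung clip and stand it on its edge, tab up, fully down and about centred in the middle slot of the wooden rack, and let go of it. Then lift the meter case's spring-closed lid by its bar until the lid lies in line with the brass pointer on the quadrant beside it, and keep holding it still at that angle: the job finishes with the gripper holding the lid there. Do not move the pointer or disturb the other things on the bench.

Things in the scene. Friction and masses are not known exactly. Their poses are not given: they have to be found in the camera images.
- cover_mid (a point): Middle, half-way up, of the loose cast aluminium register cover (180 g), which starts upright in the clip: flat plate 10 mm thick, lower part 80 mm wide and 68 mm tall with a round window, above it a central tab 44 mm wide whose top is 95 mm above the lower edge, 47.5 mm above this point. x across the thickness, y along the width, z up to the tab. Either face may face either way.
- clip: Fixed sprung steel clip; origin under its middle, base 70 x 90 x 12 mm. The cover's lower edge stands on the base between two upright jaws 60 mm wide that end 50 mm above the bench; one is pressed on the cover by a spring (about 2 N). x across the cover's thickness, y along its width. The cover pulls out straight up.
- slot_mid (a point): Middle slot of the fixed dark wood rack: centre of its floor, 12 mm above the bench. x across the slot, y along it, z up. The slot is 14 mm wide, 110 mm long, open at both ends, with walls 24 mm high and a bevelled mouth up to 29 mm above its floor. Like slots lie 60 mm to either side along x; that at +x holds a low blank plate.
- lid (a joint): Angle of the meter case's lid (rad): 0 shut, grows as its front edge is lifted, stop at 1.2. A spring pulls it shut: by the bar it takes 3 to 4 N near shut, 5 to 8 N at the pointer; it falls shut if let go. Lid: aluminium plate 164 mm wide, reaching 160 mm forward of the hinge, 6 mm thick. Case: grey box 170 x 160 mm, 100 mm tall.
- lid_hinge (a point): Point on the lid's hinge axis at the middle of the lid's width, fixed to the case 104 mm above the bench. y is the hinge axis (level); x points level from the case's front to its back; z up. With the lid at angle a the bar's centre lies at x = -0.135 cos a + 0.043 sin a, z = 0.135 sin a + 0.043 cos a (m) in this frame.
- lid_bar (a point): Centre of the lid's lifting bar: round steel bar 12 mm thick along y, 112 mm long, on two 10 mm posts 100 mm apart, its centre 40 mm above the lid's upper face; free to take from above between the posts, one finger before and one behind it. It turns with the lid: x in the lid's plane towards the hinge, z the lid's normal.
- pointer (a joint): The marked angle (rad): the brass pointer's angle on the same axis and scale as joint lid, so the lid is in line with it when both read the same. The pointer keeps its place by friction.
- pointer_tip (a point): Centre of the tip block (22 x 18 x 12 mm) of the brass pointer, a thin arm turning on the hinge axis; the block lies 107 mm to +y of the lid's middle, outside an aluminium quadrant arc (radius 127 to 153 mm, level to 58 degrees, 98 mm to +y of the lid's middle). The tip is 160 mm from the hinge axis; x along the arm to the hinge.
- blank: Bystander: low aluminium plate 8 x 85 x 46 mm standing in the rack slot at +x; origin under its middle.
- vent: Bystander: turned brass regulator vent, 40 mm across, 47 mm tall; origin under its middle.
- spacer: Bystander: yellow nylon spacer tube standing up, 28 mm across, 34 mm tall; origin under its middle.
- weight: Bystander: dull pewter knobbed weight, 48 mm across, 48 mm tall; origin under its middle.
- driver: Bystander: screwdriver lying on the bench near the robot.
- jar: Bystander: glass jar 52 mm across, 75 mm tall, beyond the task's things; origin under its middle.
- flange: Bystander: steel ring 76 mm across, 12 mm thick, lying flat beyond the task's things; origin under its middle.
There are look-alikes about, which are no part of the job. What is shaped like the part that bears cover_mid but red is not meant.

How it is judged:
By the outcome, as a careful person would: the job done as asked, in the order asked, and still so for the second after the job is handed in, while the arm keeps its last pose, push and grip.
It also fails if it takes over 51 s, if anything falls off the work surface, if the arm or the gripper's body presses on something with over 40 N, if the wrist force passes 120 N, or if a joint passes its speed limit or range.

## Working session

There is one attempt and no reset: what is moved stays moved. The work goes in short steps, Python scripts to look and compute and a tool call to move; the robot and the scene stay as the last step left them, time stands still between calls to the robot, and variables do not carry over. Pictures are saved under pics/ and viewed, and the job is handed in when it is done.

Besides the shell and the picture viewer there is one more tool, called after "Emit:" by a JSON object that holds its "name" and its "arguments", one argument or row to a line. carry_out: Moves the arm, as the interface text tells. Its arguments: {"type":"object","properties":{"increments":{"type":"array","items":{"type":"number"}},"squeeze":{"type":"number"}},"required":["increments"]}

```bash
ls; mkdir -p pics; python3 - <<'E'
from plant import bot, eyes
import cv2
s=bot.get_state();print(s)
for n in ["scene","top","wrist"]:
    c=eyes.camera(n);cv2.imwrite(f"pics/{n}0.png",c["image"])
    print(n,{k:v for k,v in c.items() if k!="image"})
E
```

```text
pics
{'clock': 0.0, 'joints': array([-1.22991216e+00,  2.64752268e-01,  1.60539548e+00, -2.54359999e-05,
        1.27367396e+00, -3.69149212e-02]), 'dq': array([-3.42971351e-04, -2.15386937e-03, -3.19475627e-05, -2.15596226e-05,
        3.18736668e-04,  1.34841786e-03]), 'joint_efforts': array([-1.48533774e-03, -5.15117204e+01, -3.67315221e+01, -5.98315910e-04,
        1.31745322e-02,  9.77348975e-06]), 'eef_pos': array([ 0.24886002, -0.62707703,  0.40335058]), 'tool_rot': array([-3.08354554e+00, -5.89520850e-01,  5.67463807e-04]), 'wrist_force': array([ 0.03309469, -0.05432531,  0.32353881]), 'moment': array([-0.03153515,  0.01842834,  0.01659032]), 'width': 0.08538454008387684}
scene {'fx': 362.58979636384856, 'fy': 362.58979636384856, 'cx': 258.05793242224036, 'cy': 195.58293082067107, 'position': array([1.28969063, 0.1066965 , 0.66087066]), 'rotation': array([0.68439445, 0.74684724, 1.52476842])}
top {'fx': 352.8455203161956, 'fy': 352.8455203161956, 'cx': 254.16672225330998, 'cy': 194.51124600158437, 'position': array([0.4835778, 0.0418015, 0.8968853]), 'rotation': array([ 0.09875888, -0.10905883, -1.58498777])}
wrist {'fx': 284.3534691727947, 'fy': 284.3534691727947, 'cx': 257.99794610789144, 'cy': 193.03435672700627, 'mount': array([[-4.03241465e-04,  9.45472079e-01,  3.25702909e-01,
         8.48880657e-02],
       [ 9.99999635e-01,  1.35875227e-04,  8.43637183e-04,
         1.61379915e-03],
       [ 7.53380445e-04,  3.25703130e-01, -9.45471789e-01,
         3.08582962e-02],
       [ 0.00000000e+00,  0.00000000e+00,  0.00000000e+00,
         1.00000000e+00]])}
```

View pics/scene0.png

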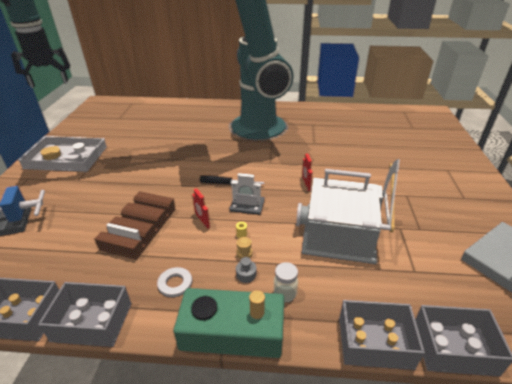

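View pics/top0.png

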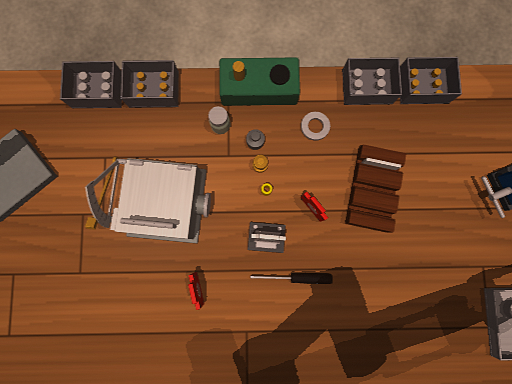

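View pics/wrist0.png

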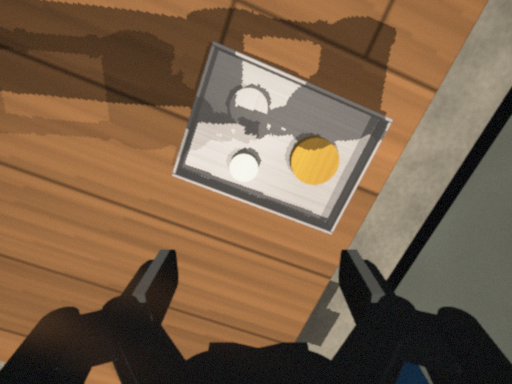

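Candidates for the cover: top-view px (267,237) is the grey plate in the clip. The red ones are at (314,205) and (196,290). By the description I choose the aluminium plate in the clip, and I'll check it in a close crop.

```bash
cat > h.py <<'E'
import numpy as np, cv2
from scipy.spatial.transform import Rotation as R
from plant import bot, eyes
def cam(n):
    if n=="wrist":
        s=bot.get_state()
    c=eyes.camera(n)
    if n=="wrist":
        T=np.eye(4);T[:3,:3]=R.from_rotvec(s["tool_rot"]).as_matrix();T[:3,3]=s["eef_pos"]
        M=T@c["mount"]; c["P"]=M[:3,3];c["Rm"]=M[:3,:3]
    else:
        c["P"]=np.array(c["position"]);c["Rm"]=R.from_rotvec(c["rotation"]).as_matrix()
    return c
def ray(c,u,v):
    d=np.array([(u-c["cx"])/c["fx"],-(v-c["cy"])/c["fy"],-1.0]);d=c["Rm"]@d
    return c["P"],d/np.linalg.norm(d)
def onz(c,u,v,z):
    p,d=ray(c,u,v);return p+d*(z-p[2])/d[2]
def proj(c,X):
    q=c["Rm"].T@(np.array(X)-c["P"]);return np.array([c["cx"]+c["fx"]*q[0]/-q[2],c["cy"]-c["fy"]*q[1]/-q[2]])
def tri(rs):
    A=np.zeros((3,3));b=np.zeros(3)
    for p,d in rs:
        M=np.eye(3)-np.outer(d,d);A+=M;b+=M@p
    return np.linalg.solve(A,b)
def crop(c,name,x0,y0,w,h,k):
    im=cv2.resize(c["image"][y0:y0+h,x0:x0+w],None,fx=k,fy=k,interpolation=cv2.INTER_CUBIC);cv2.imwrite("pics/"+name,im)
E
python3 - <<'E'
from h import *
t=cam("top");s=cam("scene")
crop(t,"t1.png",230,130,190,125,4)
crop(s,"s1.png",90,150,200,125,4)
crop(t,"t2.png",80,150,140,100,5)
E
```

```text
(no output)
```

View pics/t1.png

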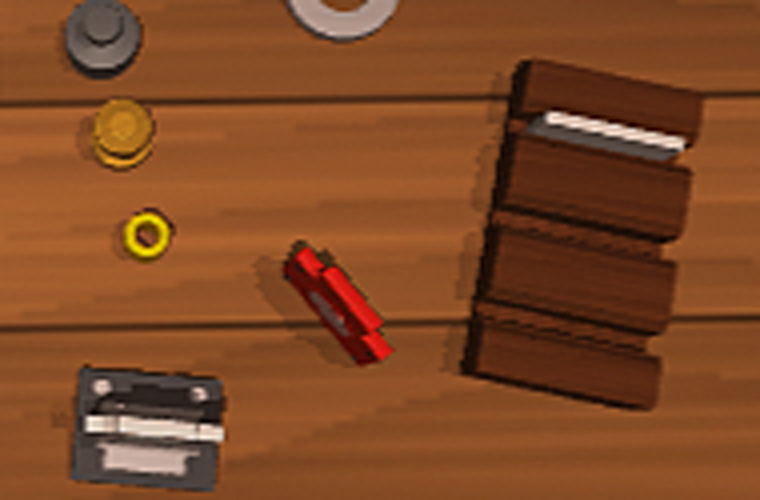

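View pics/s1.png

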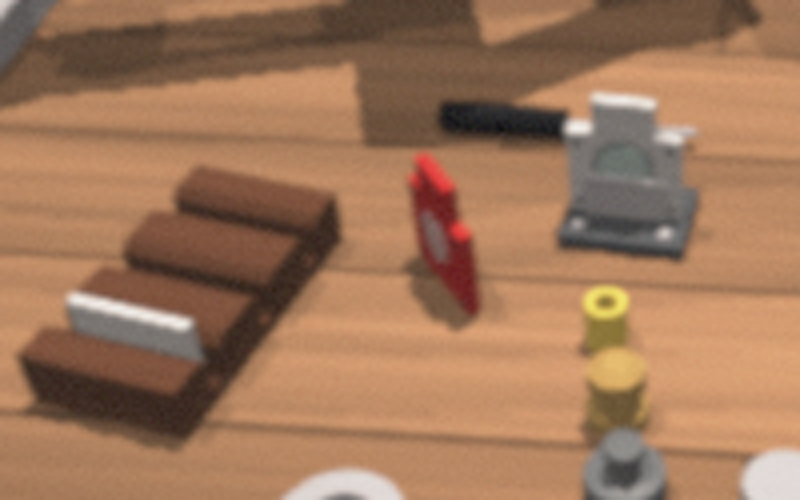

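View pics/t2.png

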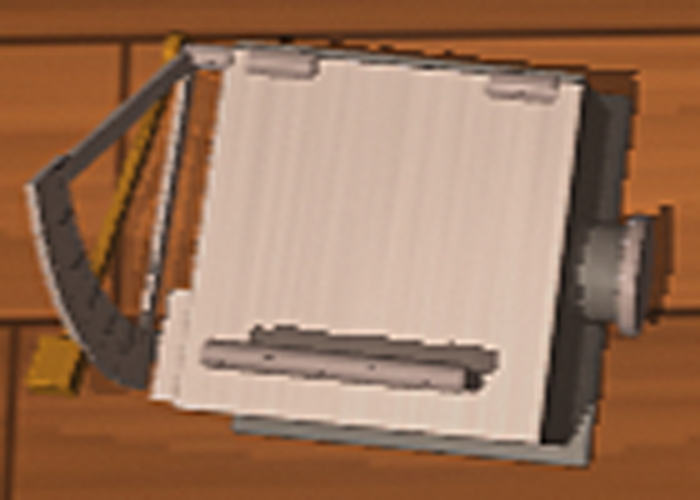

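The crop confirms it: the light plate in the clip with its tab up (top px ~(268,237)) is the cover. The rack's middle slot is at about top px (374,187), and the blank is in the slot above it (+x). Next, rough positions.

```bash
python3 - <<'E'
from h import *
t=cam("top");s=cam("scene");st=bot.get_state()
print("tool axes\n",R.from_rotvec(st["tool_rot"]).as_matrix().round(4))
T=lambda x,y,k=4,ox=230,oy=130:(ox+(x+.5)/k-.5,oy+(y+.5)/k-.5)
S=lambda x,y:T(x,y,4,90,150)
L=onz(t,*T(87,424),.080);Rr=onz(t,*T(222,433),.080);print("cover shoulders",L,Rr,np.linalg.norm(L-Rr),(L+Rr)/2)
a=onz(t,*T(118,427),.107);b=onz(t,*T(201,431),.107);print("tab",a,b,np.linalg.norm(a-b),(a+b)/2)
a=onz(s,*S(592,97),.107);b=onz(s,*S(656,101),.107);print("tab sc",a,b,np.linalg.norm(a-b),(a+b)/2)
# rack top corners z=.041
for p in [(532,60),(703,93),(692,168),(663,242),(675,262),(655,332),(660,352),(652,409),(470,370),(497,213),(492,230),(478,305),(482,320),(512,135)]:
    print(p,onz(t,*T(*p),.041).round(4))
for p in [(190,335),(0,0)][:1]: pass
K=lambda x,y:T(x,y,5,80,150)
a=onz(t,*K(205,352),.147);b=onz(t,*K(468,378),.147);print("bar",a,b,np.linalg.norm(a-b),(a+b)/2)
a=onz(t,*K(205,52),.107);b=onz(t,*K(582,78),.107);print("lidback",a,b)
for z in(.1,.15,.2):print("tip",onz(t,*K(57,362),z))
crop(s,"s2.png",290,140,130,130,5)
E
```

```text
tool axes
 [[ 9.295e-01  3.689e-01 -2.000e-04]
 [ 3.689e-01 -9.295e-01  5.000e-04]
 [ 0.000e+00 -5.000e-04 -1.000e+00]]
cover shoulders [0.49673712 0.04356713 0.08      ] [ 0.4902809  -0.03393098  0.08      ] 0.07776657683542897 [0.49350901 0.00481807 0.08      ]
tab [0.49435309 0.02630663 0.107     ] [ 0.49136116 -0.01978301  0.107     ] 0.04618664484754007 [0.49285712 0.00326181 0.107     ]
tab sc [ 0.49185279 -0.01507342  0.107     ] [0.49323599 0.02827886 0.107     ] 0.04337434851649792 [0.49254439 0.00660272 0.107     ]
(532, 60) [ 0.7184 -0.2378  0.041 ]
(703, 93) [ 0.6957 -0.3433  0.041 ]
(692, 168) [ 0.6483 -0.333   0.041 ]
(663, 242) [ 0.6024 -0.3118  0.041 ]
(675, 262) [ 0.5899 -0.3183  0.041 ]
(655, 332) [ 0.5471 -0.303   0.041 ]
(660, 352) [ 0.5349 -0.3052  0.041 ]
(652, 409) [ 0.5006 -0.298   0.041 ]
(470, 370) [ 0.5259 -0.1891  0.041 ]
(497, 213) [ 0.6221 -0.2107  0.041 ]
(492, 230) [ 0.6115 -0.207   0.041 ]
(478, 305) [ 0.5654 -0.196   0.041 ]
(482, 320) [ 0.5562 -0.1979  0.041 ]
(512, 135) [ 0.6709 -0.2227  0.041 ]
bar [0.53325594 0.31998908 0.147     ] [0.52038856 0.20852608 0.147     ] 0.11220325452113537 [0.52682225 0.26425758 0.147     ]
lidback [0.67288487 0.33929936 0.107     ] [0.65803844 0.16726234 0.107     ]
tip [0.53298427 0.40371433 0.1       ]
tip [0.52988429 0.38100637 0.15      ]
tip [0.52678432 0.35829841 0.2       ]
```

View pics/s2.png

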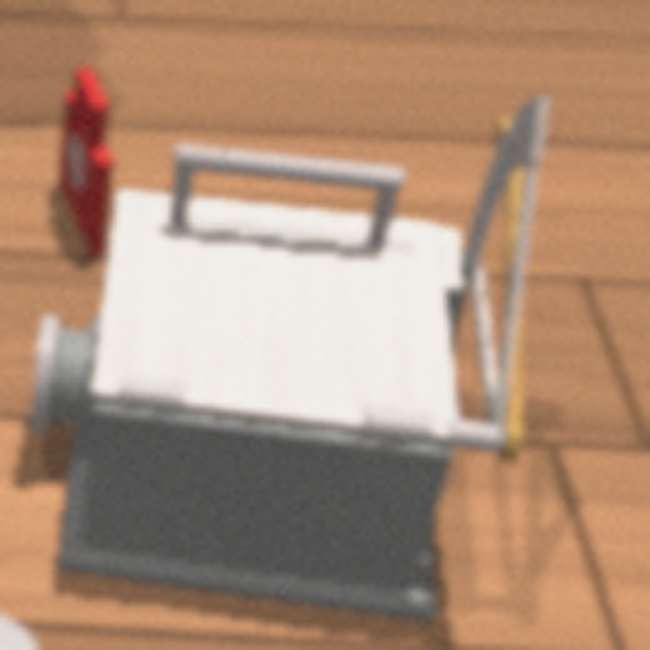

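Top and scene views agree on the cover at (0.493, 0.005), yaw about −4.5°. I'll move above it to look with the wrist camera.

Emit:
{"name": "carry_out", "arguments": {
  "increments": [1, 0.46, -0.497, 0, -64, 1, 0.46, -0.497, 0, -64, 1, 0.46, -0.497, 0, -64, 1, 0.46, -0.497, 0, -64, 1, 0.46, -0.497, 0, -64, 1, 0.46, -0.497, 0, -64, 1, 0.46, -0.497, 0, -64, 1, 0.46, -0.497, 0, -64, 1, 0.46, -0.497, 0, -64, 1, 0.46, -0.497, 0, -64, 1, 0.46, -0.497, 0, -64, 1, 0.46, -0.497, 0, -64]
}}

```text
clock: 1.55
eef_pos: [0.4656, -0.0657, 0.4052]
tool_rot: [2.303, 2.135, 0.001]
wrist_force: [2.2, -0.5, -1.0]
width: 0.0855
```

Emit:
{"name": "carry_out", "arguments": {
  "increments": [1, 0.073, 0.022, 0, 0, 1, 0.073, 0.022, 0, 0, 1, 0.073, 0.022, 0, 0]
}}

```text
clock: 1.85
eef_pos: [0.4936, 0.0063, 0.4049]
tool_rot: [-2.299, -2.141, -0.002]
wrist_force: [-0.3, 0.0, -0.0]
width: 0.0853
```

```bash
python3 - <<'E'
from h import *
w=cam("wrist");s=bot.get_state();print(s["clock"],s["eef_pos"],s["dq"].round(3))
cv2.imwrite("pics/w1.png",w["image"]);np.save("w1.npy",np.r_[w["P"],w["Rm"].ravel()])
for X in [(.493,.005,.107),(.4947,.0268,.107),(.4913,-.017,.107)]:print(proj(w,X))
E
```

```text
1.9 [0.49309696 0.00479714 0.40473061] [-0.046 -0.012  0.015 -0.016  0.007 -0.01 ]
[255.8644464  186.08871606]
[255.94694301 164.36090789]
[255.80072264 206.92690629]
```

View pics/w1.png

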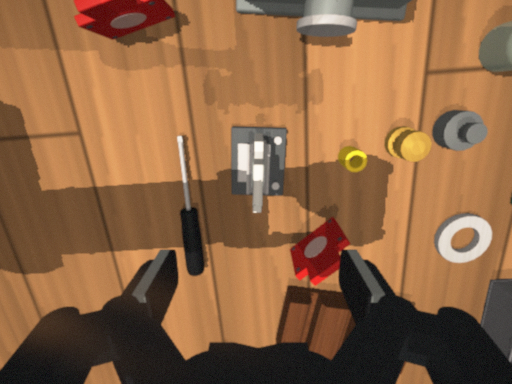

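The wrist view shows the cover end-on at (258,170), running vertically in its clip. I'll zoom in.

```bash
python3 - <<'E'
import cv2
im=cv2.imread("pics/w1.png");cv2.imwrite("pics/w1c.png",cv2.resize(im[115:225,215:305],None,fx=6,fy=5.4 and 6,interpolation=cv2.INTER_CUBIC)[:600])
E
```

```text
(no output)
```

View pics/w1c.png

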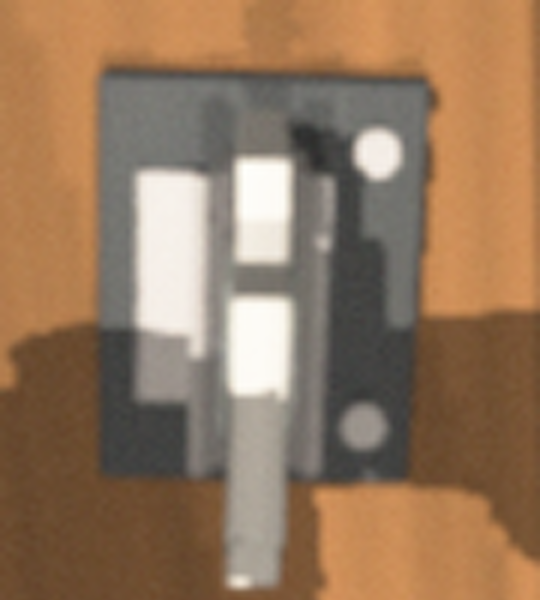

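```bash
python3 - <<'E'
from h import *
w=cam("wrist")
C=lambda x,y:(215+(x+.5)/6-.5,115+(y+.5)/6-.5)
a=onz(w,*C(261,297),.107);b=onz(w,*C(256,552),.107);print(a,b,(a+b)/2,np.degrees(np.arctan2((a-b)[0],(a-b)[1])))
a=onz(w,*C(264,157),.080);b=onz(w,*C(253,586),.080);print(a,b,(a+b)/2,np.linalg.norm(a-b),np.degrees(np.arctan2((a-b)[0],(a-b)[1])))
a=onz(w,*C(104,76),.012);b=onz(w,*C(101,475),.012);c=onz(w,*C(407,478),.012);d=onz(w,*C(427,80),.012);print(a,b,c,d,(a+b+c+d)/4)
print(bot.get_state()["eef_pos"],np.degrees(R.from_rotvec(bot.get_state()["tool_rot"]).as_euler("ZYX")))
E
```

```text
[0.49601123 0.0251455  0.107     ] [ 0.49199017 -0.01849752  0.107     ] [0.4940007  0.00332399 0.107     ] 5.264095993544741
[0.49785449 0.04324038 0.08      ] [ 0.49007463 -0.03598131  0.08      ] [0.49396456 0.00362953 0.08      ] 0.07960277730835198 5.6086780146132345
[0.46530673 0.05211046 0.012     ] [ 0.45564082 -0.03516478  0.012     ] [ 0.52412468 -0.0408759   0.012     ] [0.5322022  0.04641523 0.012     ] [0.49431861 0.00562125 0.012     ]
[0.49279923 0.00374191 0.40465781] [ 8.57593276e+01  3.60486521e-02 -1.79982410e+02]
```

Emit:
{"name": "carry_out", "arguments": {
  "increments": [0.3, 0, 0.001, 0.05, 1.3, 0.3, 0, 0.001, 0.1, 1.3, 0.3, 0, 0.001, 0.14, 1.3, 0.3, 0, 0.001, 0.162, 1.3, 0.3, 0, 0.001, 0.162, 1.3],
  "squeeze": 40
}}

```text
clock: 2.45
eef_pos: [0.491, 0.0019, 0.2388]
tool_rot: [-2.326, -2.103, 0.01]
wrist_force: [-0.0, -0.3, -0.2]
width: 0.0558
```

```bash
python3 - <<'E'
from h import *
w=cam("wrist");s=bot.get_state();print(s["eef_pos"],s["width"],s["wrist_force"])
cv2.imwrite("pics/w2.png",w["image"])
E
```

```text
[0.49256254 0.00200123 0.24120669] 0.055685582988110806 [ 1.02375326 -0.12593864  0.64764032]
```

View pics/w2.png

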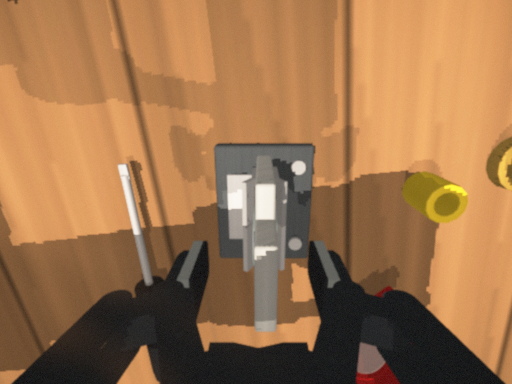

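Emit:
{"name": "carry_out", "arguments": {
  "increments": [0.3, 0.001, 0.002, 0, 0, -1, 0.001, 0.002, 0, 0, -1, 0.001, 0.002, 0, 0, -1, 0.001, 0.002, 0, 0, -1, 0.001, 0.002, 0, 0, -1, 0.001, 0.002, 0, 0],
  "squeeze": 50
}}

```text
clock: 3.1
eef_pos: [0.4948, 0.0043, 0.2437]
tool_rot: [-2.326, -2.107, 0.005]
wrist_force: [-7.6, -1.4, 12.9]
width: 0.0095
```

```bash
python3 - <<'E'
from h import *
w=cam("wrist");s=bot.get_state();print(s["eef_pos"],s["width"],s["wrist_force"],s["moment"])
cv2.imwrite("pics/w3.png",w["image"])
E
```

```text
[0.49477875 0.00427386 0.24376042] 0.009394250976808015 [-9.07056189  0.81324466 12.11970173] [ 0.07189283  1.56159449 -0.10188232]
```

View pics/w3.png

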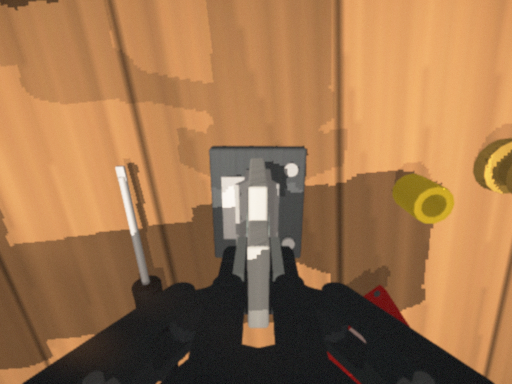

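Emit:
{"name": "carry_out", "arguments": {
  "increments": [-1, 0, 0, -0.015, 0, -1, 0, 0, -0.03, 0, -1, 0, 0, -0.05, 0, -1, 0, 0, -0.08, 0, -1, 0, 0, -0.12, 0, -1, 0, 0, -0.15, 0, -1, 0, 0, -0.15, 0]
}}

```text
clock: 3.85
eef_pos: [0.4976, 0.0041, 0.3983]
tool_rot: [2.323, 2.105, 0.012]
wrist_force: [0.7, -0.2, -1.3]
width: 0.0098
```

```bash
python3 - <<'E'
from h import *
w=cam("wrist");c=cam("scene");s=bot.get_state();print(s["eef_pos"],s["width"],s["wrist_force"],s["moment"],np.degrees(R.from_rotvec(s["tool_rot"]).as_euler("ZYX")))
cv2.imwrite("pics/w4.png",w["image"]);crop(c,"s4.png",160,80,170,140,4)
E
```

```text
[0.4958559  0.00414765 0.3929983 ] 0.009491224835953911 [ 0.29395772 -1.07702983 -2.91318656] [ 0.01180347 -0.04540421 -0.00564787] [ 8.43570109e+01 -3.39476421e-03  1.79916878e+02]
```

View pics/w4.png

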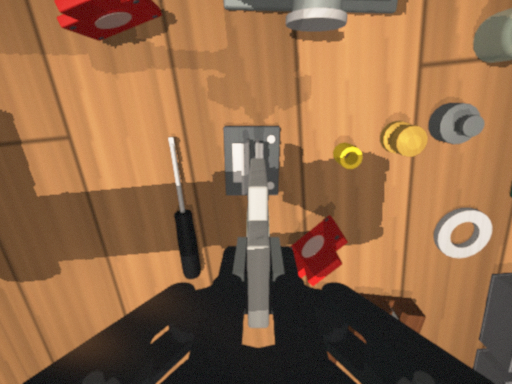

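View pics/s4.png

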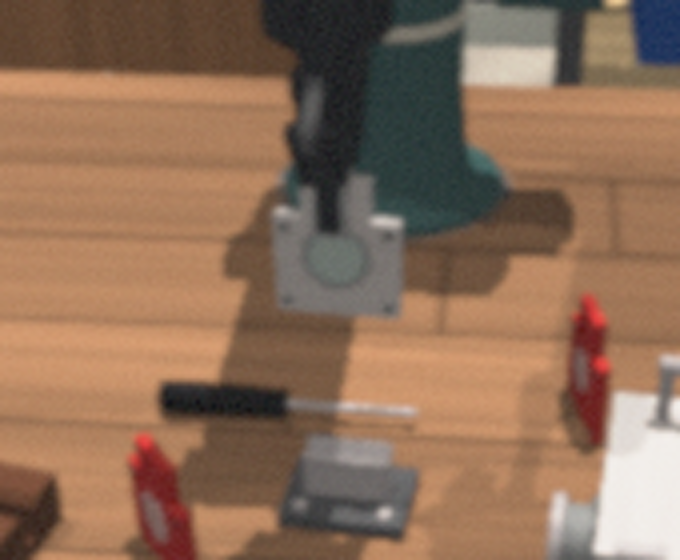

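Emit:
{"name": "carry_out", "arguments": {
  "increments": [-1, -0.279, 0.062, -0.02, 7, -1, -0.279, 0.062, -0.02, 7, -1, -0.279, 0.062, -0.02, 7, -1, -0.279, 0.062, -0.02, 7, -1, -0.279, 0.062, -0.02, 7, -1, -0.279, 0.062, -0.02, 7, -1, -0.279, 0.062, -0.02, 7, -1, -0.279, 0.062, -0.02, 7]
}}

```text
clock: 4.75
eef_pos: [0.5294, -0.2802, 0.4095]
tool_rot: [-2.451, -1.957, 0.002]
wrist_force: [-0.5, 0.1, -0.9]
width: 0.0096
```

```bash
python3 - <<'E'
from h import *
w=cam("wrist");s=bot.get_state();print(s["eef_pos"],s["dq"].round(3),s["width"],np.degrees(R.from_rotvec(s["tool_rot"]).as_euler("ZYX")))
cv2.imwrite("pics/w5.png",w["image"]);np.savez("w5.npz",**{k:w[k] for k in("image","P","Rm","fx","fy","cx","cy")})
crop(w,"w5c.png",240,90,190,150,4)
E
```

```text
[ 0.52948022 -0.27924191  0.40983837] [ 0.025 -0.019  0.004 -0.001  0.001 -0.002] 0.009213270468035323 [ 7.73091204e+01 -1.17392778e-01 -1.79731509e+02]
```

View pics/w5.png

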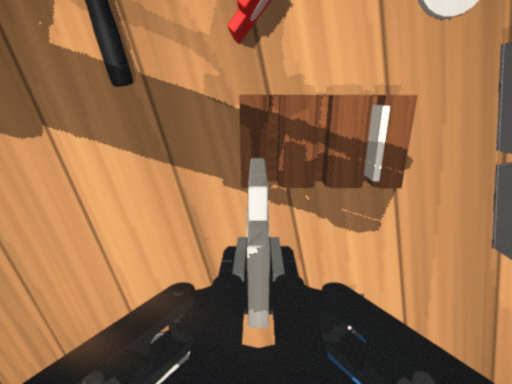

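View pics/w5c.png

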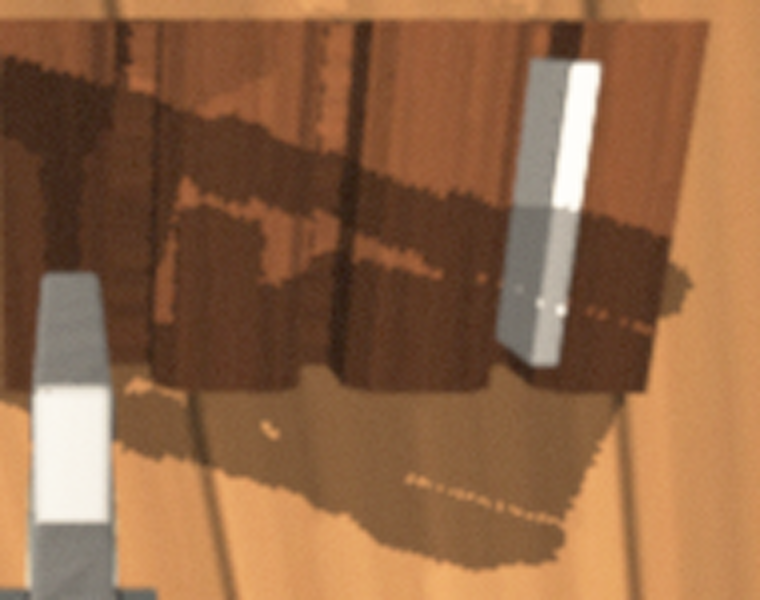

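```bash
python3 - <<'E'
import cv2,numpy as np
im=np.load("w5.npz")["image"][88:196,295:355].astype(float)
im=np.clip((im/255)**0.6*1.2*255,0,255).astype(np.uint8)
im=cv2.resize(im,None,fx=5.5,fy=5.5,interpolation=cv2.INTER_CUBIC)
g=cv2.createCLAHE(3,(4,4)).apply(cv2.cvtColor(im,cv2.COLOR_BGR2GRAY))
cv2.imwrite("pics/w5d.png",np.hstack([im,cv2.merge([g]*3)]))
E
```

```text
(no output)
```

View pics/w5d.png

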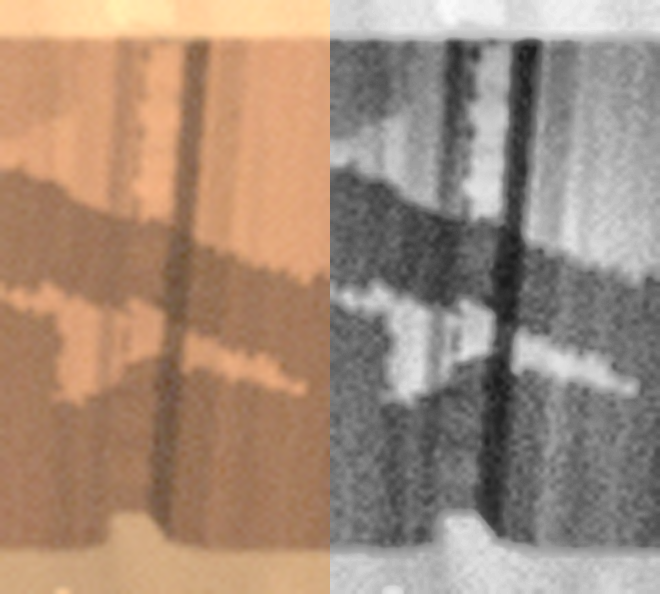

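```bash
python3 - <<'E'
from h import *
z=np.load("w5.npz");w={k:z[k] for k in z.files}
C=lambda x,y:(295+(x+.5)/5.5-.5,88+(y+.5)/5.5-.5)
def ln(n,a,b,h):
    p=onz(w,*C(*a),h);q=onz(w,*C(*b),h);d=p-q;yaw=np.arctan2(d[0],d[1]);u=np.array([np.sin(yaw),np.cos(yaw)]);nn=np.array([u[1],-u[0]])
    print(n,p.round(4),q.round(4),"len %.4f yaw %.2f off(12.7deg) %.4f"%(np.linalg.norm(d),np.degrees(yaw),((p+q)/2)[:2]@np.array([np.cos(np.radians(12.7)),-np.sin(np.radians(12.7))])))
ln("Rwall top .036",(211,42),(168,535),.036)
ln("Rwall floor .012",(188,42),(148,515),.012)
ln("Lwall .036",(135,42),(106,530),.036)
ln("Lbevel .041",(117,42),(92,548),.041)
ln("Rbevel .041",(225,42),(180,548),.041)
# whole rack top far/near edge, corners
D=lambda x,y:(240+(x+.5)/4-.5,90+(y+.5)/4-.5)
for p in[(4,22),(709,22),(648,390),(5,388)]:print(onz(w,*D(*p),.041).round(4))
# blank top edges z=.058
for p in[(572,62),(603,62),(531,366),(558,366)]:print("bl",onz(w,*D(*p),.058).round(4))
for p in [(258,158)]:pass
E
```

```text
Rwall top .036 [ 0.6308 -0.2171  0.036 ] [ 0.6064 -0.321   0.036 ] len 0.1068 yaw 13.19 off(12.7deg) 0.6626
Rwall floor .012 [ 0.6316 -0.2172  0.012 ] [ 0.6064 -0.3234  0.012 ] len 0.1092 yaw 13.30 off(12.7deg) 0.6633
Lwall .036 [ 0.6155 -0.2136  0.036 ] [ 0.5928 -0.3167  0.036 ] len 0.1056 yaw 12.41 off(12.7deg) 0.6477
Lbevel .041 [ 0.6109 -0.2126  0.041 ] [ 0.5884 -0.3185  0.041 ] len 0.1084 yaw 12.02 off(12.7deg) 0.6434
Rbevel .041 [ 0.6324 -0.2174  0.041 ] [ 0.6078 -0.3229  0.041 ] len 0.1083 yaw 13.13 off(12.7deg) 0.6643
[ 0.5286 -0.1937  0.041 ]
[ 0.7212 -0.2375  0.041 ]
[ 0.6978 -0.3431  0.041 ]
[ 0.503  -0.2985  0.041 ]
bl [ 0.6762 -0.2377  0.058 ]
bl [ 0.6844 -0.2396  0.058 ]
bl [ 0.6574 -0.3208  0.058 ]
bl [ 0.6651 -0.3226  0.058 ]
```

```bash
python3 - <<'E'
from h import *
c=eyes.camera("wrist");M=c["mount"];c["P"]=M[:3,3];c["Rm"]=M[:3,:3]
for X in [(.04,0,.2317),(.04,0,.1637),(.022,0,.1637),(.022,0,.1367),(-.022,0,.1367)]:print(X,proj(c,X).round(1))
D=lambda x,y:(240+(x+.5)/4-.5,90+(y+.5)/4-.5)
for h,p,q in[(.2317,(42,272),(98,272)),(.1637,(33,385),(112,385)),(.1637,(34,522),(112,522))]:
    print(h,onz(c,*D(*p),h).round(4),onz(c,*D(*q),h).round(4))
s=bot.get_state();Rm=R.from_rotvec(s["tool_rot"]).as_matrix()
print("slot in tool",Rm.T@(np.array([.6121,-.2681,.012])-s["eef_pos"]), Rm.T@np.array([np.sin(np.radians(12.9)),np.cos(np.radians(12.9)),0]),s["eef_pos"])
E
```

```text
(0.04, 0, 0.2317) [255.9 158.9]
(0.04, 0, 0.1637) [255.  188.3]
(0.022, 0, 0.1637) [255.1 221.7]
(0.022, 0, 0.1367) [254.5 248.7]
(-0.022, 0, 0.1367) [254.9 330.8]
0.2317 [ 0.041  -0.0041  0.2317] [0.041  0.0059 0.2317]
0.1637 [ 0.0412 -0.0035  0.1637] [0.0412 0.0062 0.1637]
0.1637 [ 0.0229 -0.0036  0.1637] [0.0229 0.0064 0.1637]
slot in tool [0.02768819 0.07968968 0.39815411] [0.99998767 0.00467558 0.00167392] [ 0.5296214  -0.27868061  0.41040821]
```

Emit:
{"name": "carry_out", "arguments": {
  "increments": [-1, 0.027, 0.05, 0, 0.3, -1, 0.027, 0.079, 0, 0.3, -1, 0.027, 0.079, 0.04, 0.3, -1, 0.027, 0.079, 0.08, 0.3, -1, 0.027, 0.079, 0.11, 0.3, -1, 0.027, 0.079, 0.118, 0.3, -1, 0.027, 0.079, 0.118, 0.3]
}}

```text
clock: 5.55
eef_pos: [0.6124, -0.2689, 0.2925]
tool_rot: [-2.453, -1.956, 0.003]
wrist_force: [-0.1, 0.3, -2.1]
width: 0.0092
```

```bash
python3 - <<'E'
from h import *
w=cam("wrist");c=cam("scene");t=cam("top");s=bot.get_state();print(s["eef_pos"],s["dq"].round(3),s["width"],np.degrees(R.from_rotvec(s["tool_rot"]).as_euler("ZYX")))
cv2.imwrite("pics/w6.png",w["image"]);crop(w,"w6c.png",200,60,130,120,5);crop(c,"s6.png",90,150,110,110,5)
E
```

```text
[ 0.61414213 -0.27061983  0.29739688] [-0.005 -0.007 -0.012 -0.    -0.001 -0.002] 0.009576500413344836 [7.70803395e+01 5.20366072e-02 1.79763092e+02]
```

View pics/w6c.png

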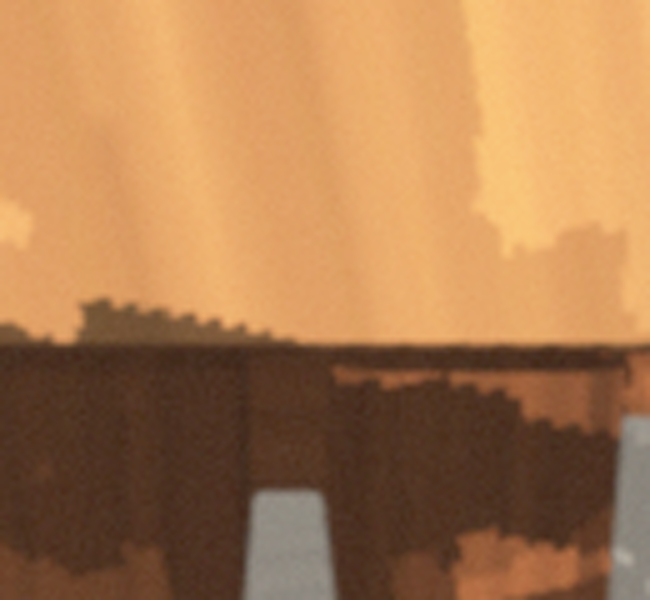

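View pics/s6.png

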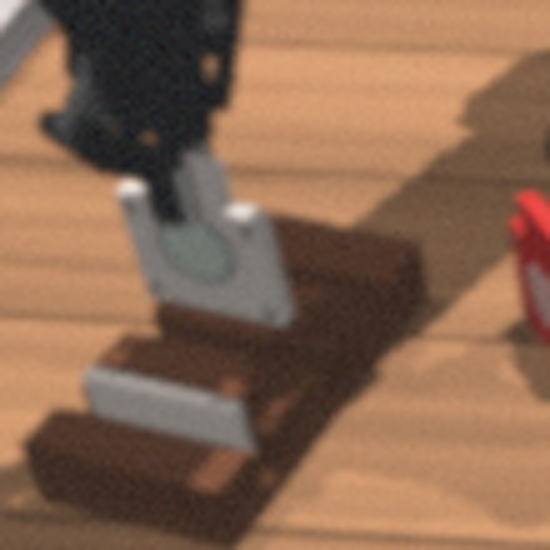

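The cover is centred over the slot in the wrist crop: the floor spans 250–328 and the cover 253–325. I'll lower it.

Emit:
{"name": "carry_out", "arguments": {
  "increments": [-1, 0.001, 0, 0.015, 0, -1, 0.001, 0, 0.03, 0, -1, 0.001, 0, 0.04, 0, -1, 0.001, 0, 0.046, 0, -1, 0.001, 0, 0.05, 0, -1, 0.001, 0, 0.05, 0]
}}

```text
clock: 6.3
eef_pos: [0.6156, -0.2706, 0.2658]
tool_rot: [2.452, 1.953, 0.005]
wrist_force: [-32.0, 15.6, 89.2]
width: 0.0096
```

```bash
python3 - <<'E'
from h import *
w=cam("wrist");s=bot.get_state();print(s["eef_pos"],s["wrist_force"],s["moment"],s["width"])
cv2.imwrite("pics/w7.png",w["image"])
E
```

```text
[ 0.61556168 -0.27057678  0.26580049] [-31.50610352  15.368924    89.07197523] [ 3.0875956   7.16771569 -0.01556919] 0.00978939462413135
```

View pics/w7.png

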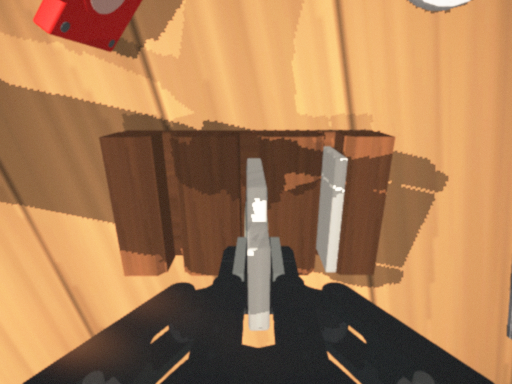

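It jammed on the bevel, with force pushing the tool toward −x. I'll back off upward and re-measure.

Emit:
{"name": "carry_out", "arguments": {
  "increments": [-1, 0, 0, -0.015, 0, -1, 0, 0, -0.03, 0, -1, 0, -0.001, -0.03, 0]
}}

```text
clock: 6.65
eef_pos: [0.6131, -0.2699, 0.2766]
tool_rot: [2.455, 1.954, 0.003]
wrist_force: [0.6, -0.5, -1.8]
width: 0.0095
```

```bash
python3 - <<'E'
from h import *
w=cam("wrist");s=bot.get_state();print(s["eef_pos"],s["wrist_force"],s["moment"],s["width"])
np.savez("w8.npz",**{k:w[k] for k in("image","P","Rm","fx","fy","cx","cy")})
im=w["image"][110:300,180:330]
im=cv2.resize(im,None,fx=3,fy=3,interpolation=cv2.INTER_CUBIC)
g=cv2.createCLAHE(4,(4,4)).apply(cv2.cvtColor(im,cv2.COLOR_BGR2GRAY));g=cv2.cvtColor(g,cv2.COLOR_GRAY2BGR)
cv2.imwrite("pics/w8c.png",g)
t=cam("top");crop(t,"t8.png",330,130,90,110,5)
c=cam("scene");crop(c,"s8.png",90,150,110,110,5)
E
```

```text
[ 0.61247819 -0.26958842  0.27453863] [ 0.24237321 -0.28605009 -2.76425326] [-0.00467507  0.01192722  0.0256157 ] 0.0094099702909578
```

View pics/w8c.png

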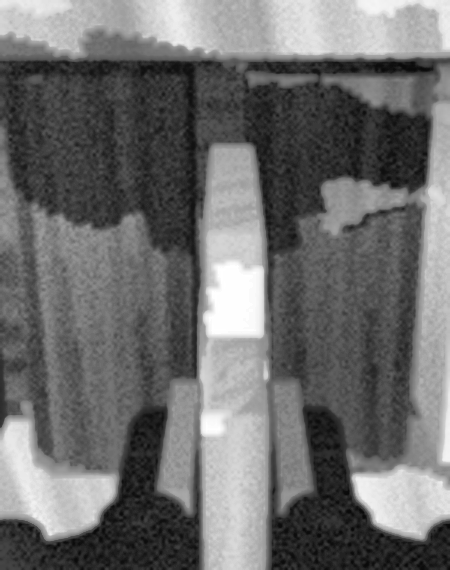

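View pics/s8.png

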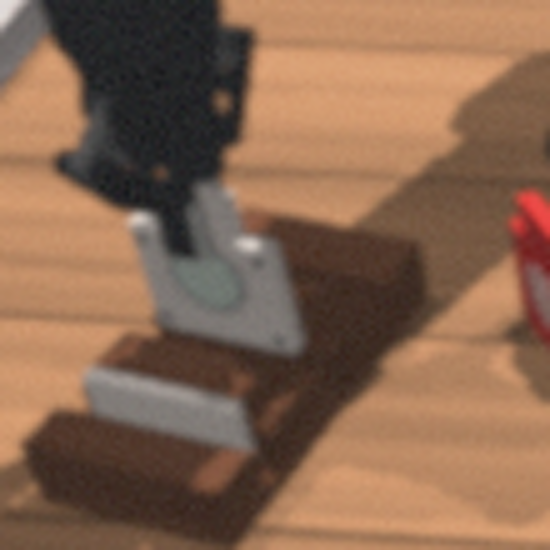

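```bash
python3 - <<'E'
from h import *
for i in range(3):
    w=cam("wrist");s=bot.get_state();print(s["clock"],s["eef_pos"].round(4),s["dq"].round(3),np.degrees(R.from_rotvec(s["tool_rot"]).as_euler("ZYX")).round(2))
np.savez("w9.npz",**{k:w[k] for k in("image","P","Rm","fx","fy","cx","cy")})
im=w["image"][110:210,205:305]
im=cv2.resize(im,None,fx=6,fy=6,interpolation=cv2.INTER_CUBIC)
im=np.clip((im/255.)**.5*255,0,255).astype(np.uint8)
cv2.imwrite("pics/w9c.png",im)
E
```

```text
6.85 [ 0.6117 -0.2692  0.2718] [ 0.     0.005  0.002  0.001  0.003 -0.002] [ 7.7040e+01 -5.0000e-02 -1.7977e+02]
6.9 [ 0.6117 -0.2692  0.2718] [ 0.002 -0.001 -0.006  0.001  0.004  0.001] [ 7.7040e+01 -6.0000e-02 -1.7977e+02]
6.95 [ 0.6118 -0.2692  0.2721] [ 0.001 -0.005 -0.007  0.     0.002  0.   ] [ 7.7040e+01 -5.0000e-02 -1.7979e+02]
```

View pics/w9c.png

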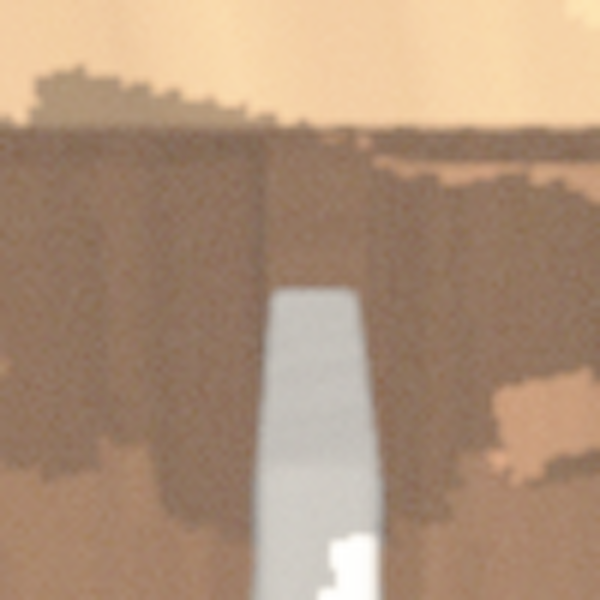

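After settling, the cover is centred (slot 262–365, cover 272–358); the arm was still settling before. I'll descend slowly.

Emit:
{"name": "carry_out", "arguments": {
  "increments": [-1, 0, 0, 0.003, 0, -1, 0, 0, 0.006, 0, -1, 0, 0, 0.009, 0, -1, 0, 0, 0.012, 0, -1, 0, 0, 0.012, 0, -1, 0, 0, 0.012, 0]
}}

```text
clock: 7.55
eef_pos: [0.6124, -0.2694, 0.2626]
tool_rot: [-2.458, -1.957, 0.0]
wrist_force: [-0.3, -0.8, -2.4]
width: 0.0097
```

Emit:
{"name": "carry_out", "arguments": {
  "increments": [-1, 0, 0, 0.003, 0, -1, 0, 0, 0.006, 0, -1, 0, 0, 0.009, 0, -1, 0, 0, 0.012, 0, -1, 0, 0, 0.015, 0, -1, 0, 0, 0.015, 0, -1, 0, 0, 0.015, 0]
}}

```text
clock: 8.25
eef_pos: [0.6123, -0.2694, 0.2475]
tool_rot: [-2.458, -1.956, 0.0]
wrist_force: [0.3, 0.4, -2.5]
width: 0.0093
```

Emit:
{"name": "carry_out", "arguments": {
  "increments": [-1, 0, 0, 0.001, 0, -1, 0, 0, 0.002, 0, -1, 0, 0, 0.003, 0, -1, 0, 0, 0.003, 0, -1, 0, 0, 0.003, 0]
}}

```text
clock: 8.75
eef_pos: [0.6124, -0.2694, 0.2446]
tool_rot: [-2.458, -1.957, -0.0]
wrist_force: [-0.6, -0.4, -2.4]
width: 0.01
```

Emit:
{"name": "carry_out", "arguments": {
  "increments": [-1, 0, 0, 0.001, 0, -1, 0, 0, 0.002, 0, -1, 0, 0, 0.003, 0, -1, 0, 0, 0.003, 0]
}}

```text
clock: 9.15
eef_pos: [0.6125, -0.2694, 0.2423]
tool_rot: [2.458, 1.957, 0.0]
wrist_force: [-1.0, 0.4, 3.2]
width: 0.0093
```

Emit:
{"name": "carry_out", "arguments": {
  "increments": [-1, 0, 0, 0.001, 0, -1, 0, 0, 0.001, 0, -1, 0, 0, 0.001, 0]
}}

```text
clock: 9.45
eef_pos: [0.6126, -0.2694, 0.2423]
tool_rot: [2.458, 1.956, 0.0]
wrist_force: [-3.1, 2.8, 7.3]
width: 0.0093
```

```bash
python3 - <<'E'
from h import *
w=cam("wrist");c=cam("scene");s=bot.get_state();print(s["eef_pos"],s["wrist_force"])
cv2.imwrite("pics/w10.png",w["image"]);crop(c,"s10.png",90,150,110,110,5)
E
```

```text
[ 0.61257647 -0.26943742  0.24227463] [-3.11131031  1.19756474  7.18840553]
```

View pics/w10.png

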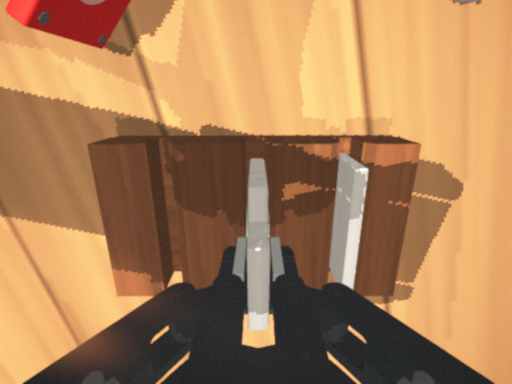

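View pics/s10.png

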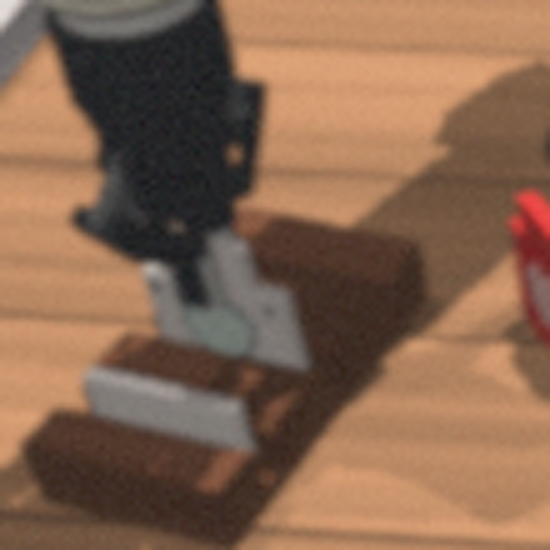

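Emit:
{"name": "carry_out", "arguments": {
  "increments": [-0.3, 0, 0, 0, 0, -0.3, 0, 0, 0, 0, -0.3, 0, 0, 0, 0, -0.3, 0, 0, 0, 0, -0.3, 0, 0, -0.02, 0, -0.3, 0, 0, -0.05, 0, -0.3, 0, 0, -0.1, 0, -0.3, 0, 0, -0.15, 0, -0.3, 0, 0, -0.17, 0, -0.3, 0, 0, -0.17, 0]
}}

```text
clock: 10.55
eef_pos: [0.6136, -0.27, 0.4167]
tool_rot: [2.451, 1.951, 0.007]
wrist_force: [1.0, -0.9, 0.5]
width: 0.0294
```

```bash
python3 - <<'E'
from h import *
w=cam("wrist");c=cam("scene");s=bot.get_state();print(s["eef_pos"],s["wrist_force"],s["width"])
cv2.imwrite("pics/w11.png",w["image"]);crop(c,"s11.png",90,150,110,110,5)
np.savez("w11.npz",**{k:w[k] for k in("image","P","Rm","fx","fy","cx","cy")})
E
```

```text
[ 0.61230845 -0.26941696  0.41065179] [-0.10433848  0.47127317 -0.81376961] 0.030110760412269375
```

View pics/w11.png

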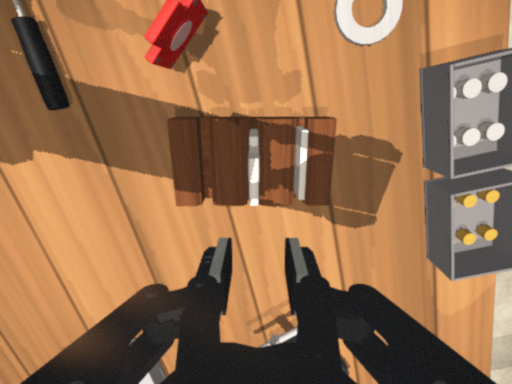

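View pics/s11.png

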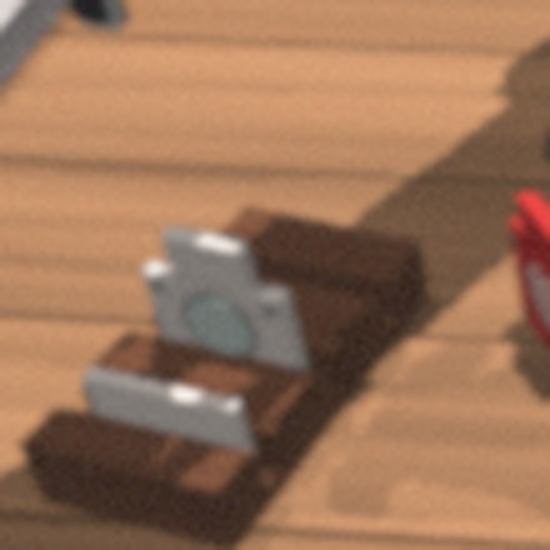

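Emit:
{"name": "carry_out", "arguments": {
  "increments": [0.2, 0.488, -0.2, -0.01, -7.5, 0.2, 0.488, -0.2, -0.01, -7.5, 0.2, 0.488, -0.2, -0.01, -7.5, 0.2, 0.488, -0.2, -0.01, -7.5, 0.2, 0.488, -0.2, -0.01, -7.5, 0.2, 0.488, -0.2, -0.01, -7.5, 0.2, 0.488, -0.2, -0.01, -7.5, 0.2, 0.488, -0.2, -0.01, -7.5, 0.2, 0.488, -0.2, -0.01, -7.5, 0.2, 0.488, -0.2, -0.01, -7.5, 0.2, 0.488, -0.2, -0.01, -7.5, 0.2, 0.488, -0.2, -0.01, -7.5]
}}

```text
clock: 11.85
eef_pos: [0.5253, 0.2542, 0.4174]
tool_rot: [-2.318, -2.117, 0.007]
wrist_force: [1.0, -0.9, -0.6]
width: 0.0514
```

```bash
python3 - <<'E'
from h import *
z=np.load("w11.npz");w={k:z[k] for k in z.files}
print("cover ends",onz(w,253,128.5,.08),onz(w,254,206,.08),"slot .6121,-.2681 ")
for i in range(5): w=cam("wrist")
s=bot.get_state();print(s["eef_pos"],s["dq"].round(3),s["width"],np.degrees(R.from_rotvec(s["tool_rot"]).as_euler("ZYX")))
cv2.imwrite("pics/w12.png",w["image"])
np.savez("w12.npz",**{k:w[k] for k in("image","P","Rm","fx","fy","cx","cy")})
E
```

```text
cover ends [ 0.62416436 -0.22190118  0.08      ] [ 0.60505691 -0.30769698  0.08      ] slot .6121,-.2681 
[0.52694369 0.24978966 0.41934382] [-0.006 -0.008 -0.008  0.001  0.002  0.001] 0.051070944749360386 [ 8.44708190e+01  8.40845964e-02 -1.79892513e+02]
```

View pics/w12.png

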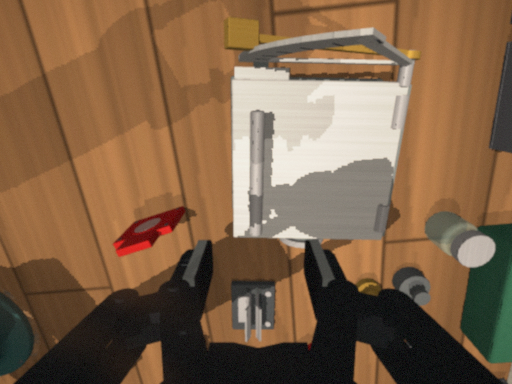

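```bash
python3 - <<'E'
from h import *
z=np.load("w12.npz");w={k:z[k] for k in z.files}
crop(w,"w12a.png",215,5,215,100,3.7);crop(w,"w12b.png",225,95,175,150,4)
E
```

```text
(no output)
```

View pics/w12a.png

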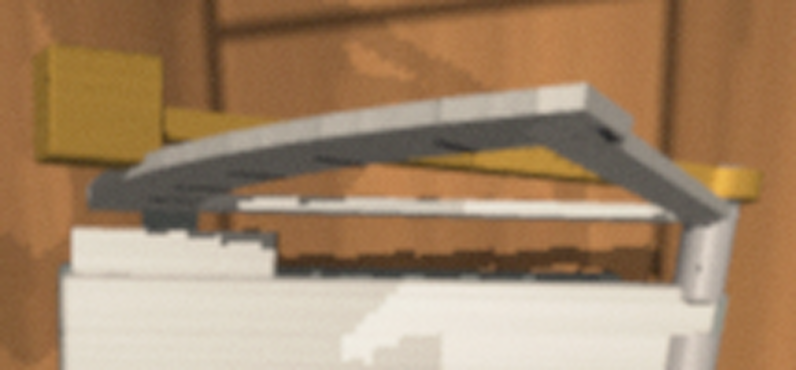

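View pics/w12b.png

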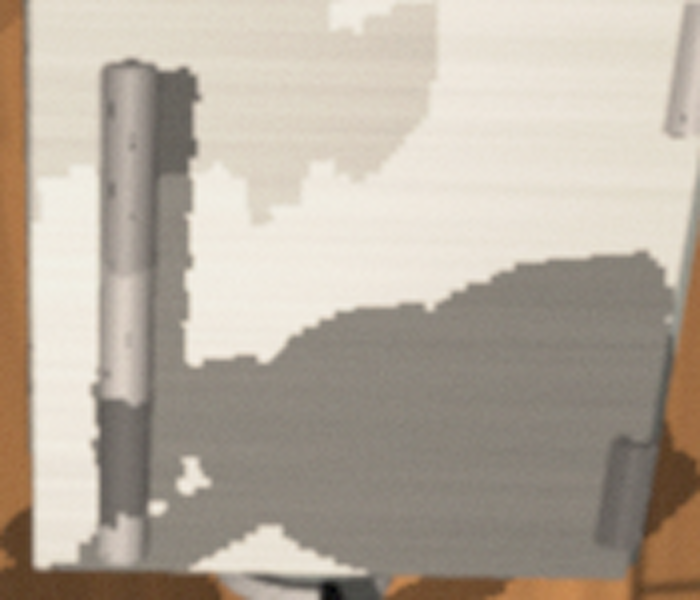

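```bash
python3 - <<'E'
from h import *
z=np.load("w12.npz");w={k:z[k] for k in z.files};t=cam("top");sc=cam("scene")
A=lambda x,y:(215+(x+.5)/3.7-.5,5+(y+.5)/3.7-.5)
B=lambda x,y:(225+(x+.5)/4-.5,95+(y+.5)/4-.5)
K=lambda x,y:(80+(x+.5)/5-.5,150+(y+.5)/5-.5)
a=onz(w,*B(129,64),.150);b=onz(w,*B(121,563),.150);d=a-b;yaw=np.arctan2(d[0],d[1]);c=(a+b)/2
print("bar",a,b,c,np.linalg.norm(d),np.degrees(yaw))
# lid corners top face z .107
for p in [(30,569),(635,577)]:print("lid near corners",onz(w,*B(*p),.107))
for p in [(62,268),(722,285)]:print("lid far corners",onz(w,*A(*p),.107))
xd=np.array([np.cos(yaw),-np.sin(yaw),0]);yd=np.array([np.sin(yaw),np.cos(yaw),0])
H=c+.135*xd;H[2]=.104;print("hinge",H)
rw=ray(w,*A(104,104));rt=ray(t,*K(54,363))
P=tri([rw,rt]);print("tip tri",P,[np.linalg.norm(np.cross(P-p,dd)) for p,dd in(rw,rt)])
for n,r in(("w",rw),("t",rt)):
    p,dd=r;k=((H+.107*yd-p)@yd)/(dd@yd);q=p+k*dd-H;print(n,"plane pt",q@xd,q@yd,q[2],"r",np.hypot(q@xd,q[2]),"ang",np.arctan2(q[2],-q@xd))
q=P-H;print(q@xd,q@yd,q[2],np.arctan2(q[2],-q@xd))
print(proj(sc,P),proj(sc,H+.107*yd))
crop(sc,"s12.png",370,150,50,90,6.5)
crop(t,"t12.png",85,150,60,90,6.5)
E
```

```text
bar [0.53331381 0.32056563 0.15      ] [0.52055969 0.20931289 0.15      ] [0.52693675 0.26493926 0.15      ] 0.11198142339960324 6.539891820435328
lid near corners [0.49258147 0.18756965 0.107     ]
lid near corners [0.65877613 0.16926562 0.107     ]
lid far corners [0.51247894 0.35005579 0.107     ]
lid far corners [0.67522123 0.33039855 0.107     ]
hinge [0.66105828 0.24956344 0.104     ]
tip tri [0.5286043  0.37328947 0.16938763] [np.float64(0.0003333985577362488), np.float64(0.0003333985577361055)]
w plane pt -0.14513581615257978 0.10700000000000003 0.06957004906183024 r 0.16094842918382554 ang 0.4469870508251403
t plane pt -0.14602591791966413 0.10700000000000003 0.0673914116898152 r 0.16082652478315462 ang 0.43237861155608853
-0.14568384561283212 0.10783507974170396 0.06538762736831862 0.42188250944172495
[393.16907662 168.25300601] [392.27865278 228.19228686]
```

View pics/s12.png

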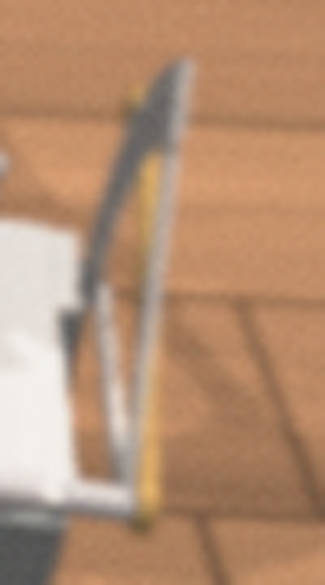

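View pics/t12.png

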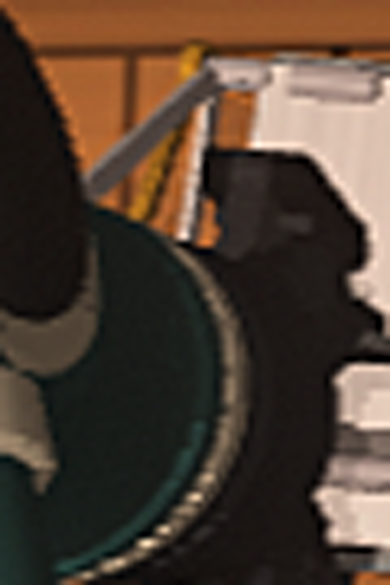

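Bar found at (.527,.265), yaw −6.5°. The pointer is at about 0.40–0.45 rad from near-overhead rays. I'll take one side view from +y to fix its angle better.

Emit:
{"name": "carry_out", "arguments": {
  "increments": [0.2, 0.25, 0.014, 0.015, -95, 0.2, 0.25, 0.014, 0.015, -95, 0.2, 0.25, 0.014, 0.015, -95, 0.2, 0.25, 0.014, 0.015, -95, 0.2, 0.25, 0.014, 0.015, -95, 0.2, 0.25, 0.014, 0.015, -95, 0.2, 0.25, 0.014, 0.015, -95, 0.2, 0.25, 0.014, 0.015, -95, 0.2, 0.25, 0.014, 0.015, -95, 0.2, 0.25, 0.014, 0.015, -95, 0.2, 0.25, 0.014, 0.015, -95, 0.2, 0.25, 0.014, 0.015, -95]
}}

```text
clock: 13.4
eef_pos: [0.5654, 0.4975, 0.4056]
tool_rot: [-0.014, -3.142, 0.0]
wrist_force: [-1.4, 0.4, -0.5]
width: 0.0511
```

```bash
python3 - <<'E'
from h import *
for i in range(5): w=cam("wrist")
s=bot.get_state();print(s["eef_pos"],s["dq"].round(3),np.degrees(R.from_rotvec(s["tool_rot"]).as_euler("ZYX")))
cv2.imwrite("pics/w13.png",w["image"])
np.savez("w13.npz",**{k:w[k] for k in("image","P","Rm","fx","fy","cx","cy")})
E
```

```text
[0.56484342 0.49815353 0.40568365] [ 0.004 -0.001 -0.002 -0.     0.001 -0.009] [1.79403998e+02 6.97798204e-04 1.79999805e+02]
```

View pics/w13.png

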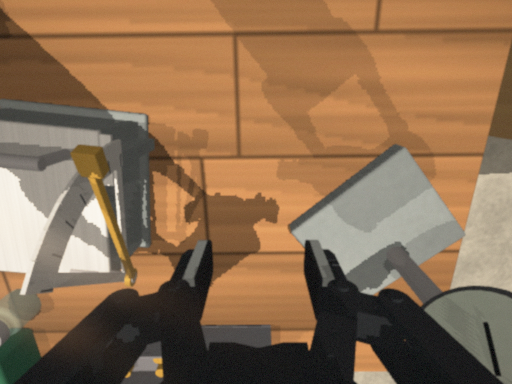

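```bash
python3 - <<'E'
from h import *
z=np.load("w13.npz");w={k:z[k] for k in z.files}
crop(w,"w13c.png",60,135,100,155,3.8)
hsv=cv2.cvtColor(w["image"],cv2.COLOR_BGR2HSV)
E
```

```text
(no output)
```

View pics/w13c.png

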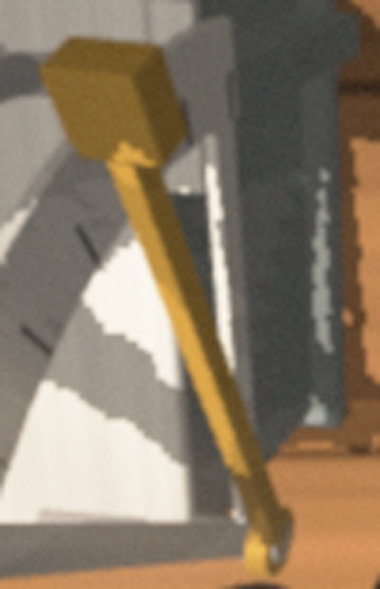

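```bash
python3 - <<'E'
from h import *
ld=lambda n:(lambda z:{k:z[k] for k in z.files})(np.load(n))
w2=ld("w12.npz");w3=ld("w13.npz");t=cam("top")
A=lambda x,y:(215+(x+.5)/3.7-.5,5+(y+.5)/3.7-.5)
E=lambda x,y:(60+(x+.5)/3.8-.5,135+(y+.5)/3.8-.5)
K=lambda x,y:(80+(x+.5)/5-.5,150+(y+.5)/5-.5)
yaw=np.radians(6.7)
xd=np.array([np.cos(yaw),-np.sin(yaw),0]);yd=np.array([np.sin(yaw),np.cos(yaw),0])
H=np.array([.527,.265,.104])+.135*xd
H2=(np.array([.65877613,.16926562,0])+np.array([.67522,.3304,0]))/2;print("lidback mid",H2,"hinge",H, "rel",(H2-H)@xd,(H2-H)@yd)
rs={"w12":ray(w2,*A(99,104)),"w13":ray(w3,*E(116,100)),"top":ray(t,*K(54,363))}
for S in(["w12","w13"],["w13","top"],["w12","w13","top"]):
    P=tri([rs[k] for k in S]);q=P-H
    print(S,P.round(4),[round(float(np.linalg.norm(np.cross(P-rs[k][0],rs[k][1]))),4) for k in S],"rel",(q@xd).round(4),(q@yd).round(4),q[2].round(4),"r",np.hypot(q@xd,q[2]).round(4),"ang",np.arctan2(q[2],-q@xd).round(4))
p,d=rs["w13"]
for off in(.105,.107,.109):
    k=((H+off*yd-p)@yd)/(d@yd);q=p+k*d-H;print(off,q@xd,q[2],np.hypot(q@xd,q[2]),np.arctan2(q[2],-q@xd))
# arm line in w13: near hub end and near tip, arm plane y=.107
for off in(.105,.109):
  pts=[]
  for uv in[(262,540),(135,170),(195,330)]:
    p,d=ray(w3,*E(*uv));k=((H+off*yd-p)@yd)/(d@yd);q=p+k*d-H;pts.append((q@xd,q[2]));print("arm",uv,pts[-1])
  print("ang",np.arctan2(pts[1][1]-pts[0][1],pts[0][0]-pts[1][0]))
E
```

```text
lidback mid [0.66699807 0.24983281 0.        ] hinge [0.66107804 0.24924945 0.104     ] rel 0.005811536387206785 0.00127006949205673
['w12', 'w13'] [0.5274 0.3733 0.1681] [0.0006, 0.0006] rel -0.1472 0.1076 0.0641 r 0.1606 ang 0.4105
['w13', 'top'] [0.5275 0.3736 0.1687] [0.0008, 0.0008] rel -0.1471 0.1079 0.0647 r 0.1607 ang 0.4142
['w12', 'w13', 'top'] [0.5277 0.3735 0.1685] [0.0003, 0.0009, 0.0007] rel -0.147 0.1078 0.0645 r 0.1605 ang 0.4138
0.105 -0.14655909860997338 0.05988724112515077 0.15832261694069438 0.38791678674327124
0.107 -0.1475556694153498 0.0633776885953352 0.16059080605158965 0.4056904727463464
0.109 -0.14855224022072633 0.06686813606551974 0.16290830456263808 0.4229637987668633
arm (262, 540) (np.float64(-0.00471093588443382), np.float64(0.006353996951813587))
arm (135, 170) (np.float64(-0.13064900681955408), np.float64(0.05527516377365395))
arm (195, 330) (np.float64(-0.08495241425786296), np.float64(0.035622052946491914))
ang 0.37051360856336246
arm (262, 540) (np.float64(-0.01139828264407477), np.float64(0.015106476561357204))
arm (135, 170) (np.float64(-0.133168663778598), np.float64(0.06240868696689893))
arm (195, 330) (np.float64(-0.08898431625391015), np.float64(0.04340595984766711))
ang 0.37051360856336263
```

Pointer angle triangulates to about 0.41 rad (r = 0.1605, matching the stated 0.160). I'll go over the bar.

Emit:
{"name": "carry_out", "arguments": {
  "increments": [0, 0.035, -0.234, -0.005, 96, 0, 0.035, -0.234, -0.005, 96, 0, 0.035, -0.234, -0.005, 96, 0, 0.035, -0.234, -0.005, 96, 0, 0.035, -0.234, -0.005, 96, 0, 0.035, -0.234, -0.005, 96, 0, 0.035, -0.234, -0.005, 96, 0, 0.035, -0.234, -0.005, 96, 0, 0.035, -0.234, -0.005, 96, 0, 0.035, -0.234, -0.005, 96, 0, 0.035, -0.234, -0.005, 96, 0, 0.035, -0.234, -0.005, 96]
}}

```text
clock: 14.9
eef_pos: [0.5277, 0.2648, 0.4109]
tool_rot: [2.345, 2.09, 0.001]
wrist_force: [0.4, -0.6, 0.4]
width: 0.0428
```

```bash
python3 - <<'E'
from h import *
for i in range(4): w=cam("wrist")
s=bot.get_state();print(s["clock"],s["eef_pos"],s["dq"].round(3),s["width"],np.degrees(R.from_rotvec(s["tool_rot"]).as_euler("ZYX")))
cv2.imwrite("pics/w14.png",w["image"])
E
```

```text
15.1 [0.52770467 0.264792   0.41076765] [ 0.002  0.001  0.001 -0.001  0.001  0.008] 0.04249230226208682 [ 8.36688102e+01 -4.67832265e-03  1.79992096e+02]
```

View pics/w14.png

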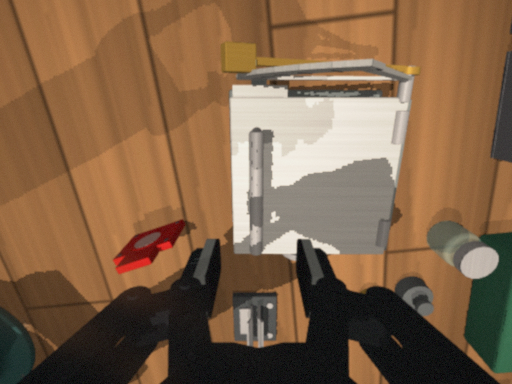

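Emit:
{"name": "carry_out", "arguments": {
  "increments": [0, 0, -0.0005, 0.04, 0, 0, 0, -0.0005, 0.07, 0, 0, 0, -0.0005, 0.095, 0, 0, 0, -0.0005, 0.108, 0, 0, 0, -0.0005, 0.108, 0, 0, 0, -0.0005, 0.108, 0, 0, 0, -0.0005, 0.108, 0]
}}

```text
clock: 15.8
eef_pos: [0.5281, 0.2652, 0.3047]
tool_rot: [2.342, 2.093, 0.005]
wrist_force: [-0.1, 0.4, -0.9]
width: 0.0427
```

```bash
python3 - <<'E'
from h import *
w=cam("wrist");s=bot.get_state();print(s["clock"],s["eef_pos"],s["wrist_force"],s["width"])
cv2.imwrite("pics/w15.png",w["image"])
E
```

```text
15.85 [0.52805765 0.26524188 0.30473255] [ 0.08071517 -0.03781982 -0.14619348] 0.042562248805894
```

View pics/w15.png

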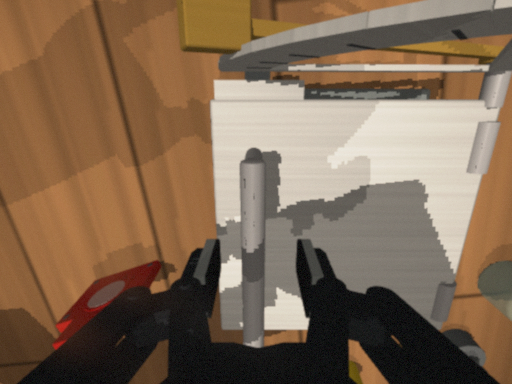

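Emit:
{"name": "carry_out", "arguments": {
  "increments": [0, 0, -0.002, 0.002, 0, -1, 0, -0.002, 0.002, 0, -1, 0, -0.002, 0.002, 0, -1, 0, -0.002, 0.002, 0, -1, 0, -0.002, 0.002, 0, -1, 0, -0.002, 0.002, 0],
  "squeeze": 60
}}

```text
clock: 16.45
eef_pos: [0.5256, 0.2651, 0.3011]
tool_rot: [2.343, 2.092, 0.001]
wrist_force: [1.8, -1.0, 1.0]
width: 0.0101
```

```bash
python3 - <<'E'
from h import *
w=cam("wrist");w=cam("wrist");s=bot.get_state();print(s["clock"],s["eef_pos"],s["wrist_force"],s["moment"],s["width"])
cv2.imwrite("pics/w16.png",w["image"])
E
```

```text
16.55 [0.52557073 0.26506979 0.30106322] [ 2.40341704 -0.40461225  1.49369126] [-0.17797931 -0.23920132 -0.05060779] 0.010155342656661471
```

View pics/w16.png

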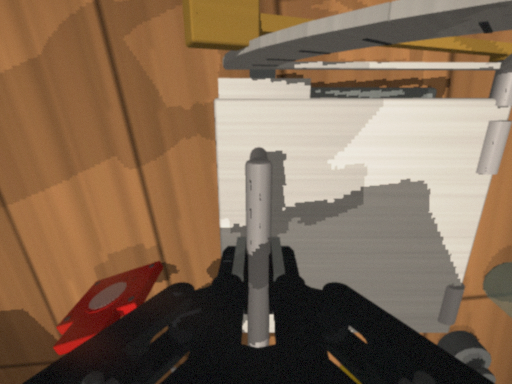

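Emit:
{"name": "carry_out", "arguments": {
  "increments": [-1, 0, 0.002, -0.007, 0, -1, 0, 0.005, -0.013, 0, -1, 0, 0.008, -0.02, 0, -1, 0, 0.011, -0.026, 0, -1, 0, 0.015, -0.032, 0, -1, 0, 0.019, -0.038, 0, -1, 0, 0.019, -0.038, 0, -1, 0, 0.019, -0.038, 0]
}}

```text
clock: 17.35
eef_pos: [0.5435, 0.263, 0.3389]
tool_rot: [-2.342, -2.092, 0.002]
wrist_force: [-4.1, 3.3, -4.0]
width: 0.0102
```

```bash
python3 - <<'E'
from h import *
w=cam("wrist");w=cam("wrist");s=bot.get_state();print(s["clock"],s["eef_pos"],s["wrist_force"],s["moment"],s["width"])
cv2.imwrite("pics/w17.png",w["image"])
c=cam("scene");crop(c,"s17.png",285,130,140,130,4.5)
E
```

```text
17.45 [0.54332448 0.26302751 0.33875691] [-3.9589204   2.29741512 -2.9321124 ] [ 0.38664534  0.74035897 -0.05907672] 0.00983697838613322
```

View pics/w17.png

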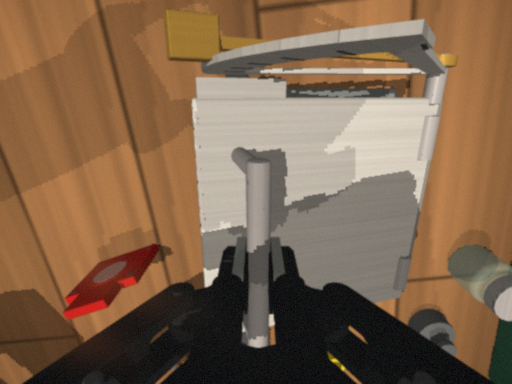

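View pics/s17.png

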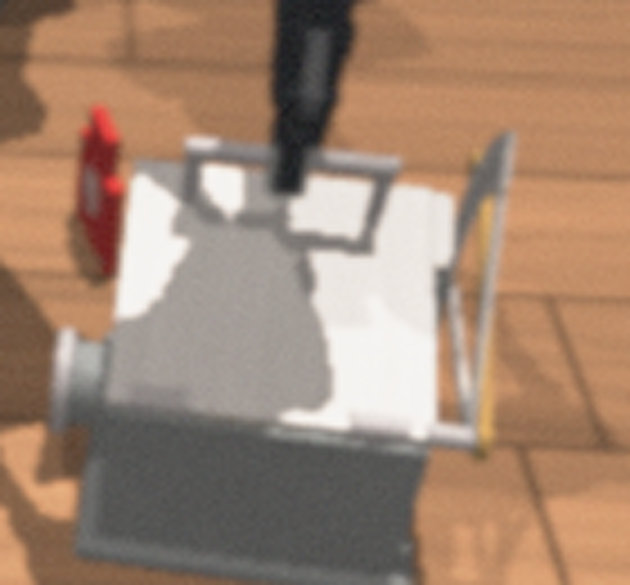

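The lid is following at about 0.30 rad. I'll continue to about 0.41.

Emit:
{"name": "carry_out", "arguments": {
  "increments": [-1, 0, 0.002, -0.003, 0, -1, 0, 0.004, -0.006, 0, -1, 0, 0.007, -0.009, 0, -1, 0, 0.0095, -0.0122, 0, -1, 0, 0.0095, -0.0122, 0, -1, 0, 0.0095, -0.0122, 0, -1, 0, 0.0095, -0.0122, 0]
}}

```text
clock: 18.2
eef_pos: [0.5522, 0.2621, 0.3508]
tool_rot: [-2.341, -2.091, 0.005]
wrist_force: [-6.9, 2.2, -3.2]
width: 0.0099
```

```bash
python3 - <<'E'
from h import *
w=cam("wrist");w=cam("wrist");s=bot.get_state();print(s["clock"],s["eef_pos"],s["wrist_force"],s["moment"],s["width"])
cv2.imwrite("pics/w18.png",w["image"]);crop(w,"w18c.png",130,0,200,140,4)
np.savez("w18.npz",**{k:w[k] for k in("image","P","Rm","fx","fy","cx","cy")})
c=cam("scene");crop(c,"s18.png",285,130,140,130,4.5);np.savez("s18.npz",**{k:c[k] for k in("image","P","Rm","fx","fy","cx","cy")})
E
```

```text
18.3 [0.55220062 0.26207564 0.35072699] [-6.99284531  2.84085215 -2.94733114] [ 0.55939663  1.2758217  -0.03385963] 0.00988670707213383
```

View pics/w18c.png

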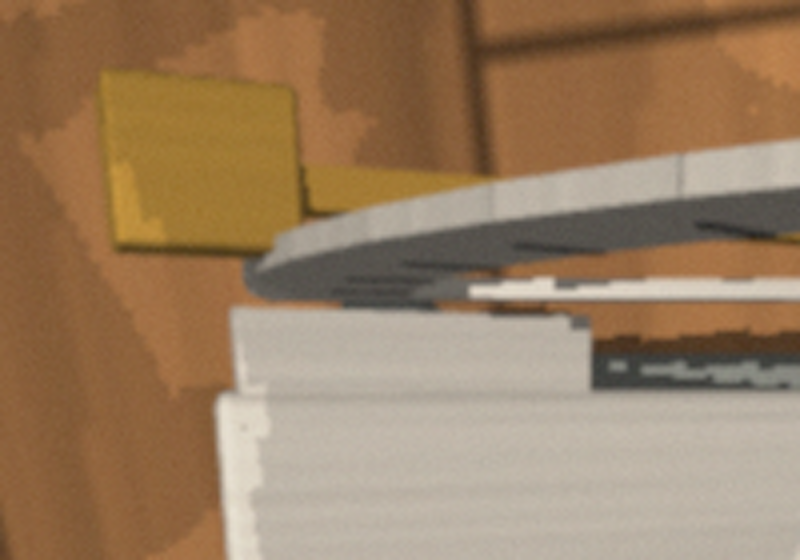

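View pics/s18.png

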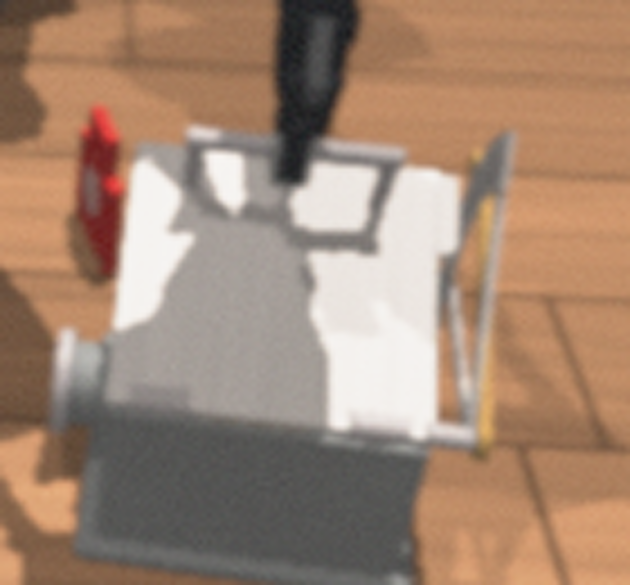

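```bash
python3 - <<'E'
from h import *
ld=lambda n:(lambda z:{k:z[k] for k in z.files})(np.load(n))
w=ld("w18.npz");c=ld("s18.npz");w3=ld("w13.npz")
W=lambda x,y:(130+(x+.5)/4-.5,(y+.5)/4-.5)
S=lambda x,y:(285+(x+.5)/4.5-.5,130+(y+.5)/4.5-.5)
E=lambda x,y:(60+(x+.5)/3.8-.5,135+(y+.5)/3.8-.5)
yaw=np.radians(6.6)
xd=np.array([np.cos(yaw),-np.sin(yaw),0]);yd=np.array([np.sin(yaw),np.cos(yaw),0])
H=np.array([.527,.265,.104])+.135*xd
def rep(n,P):
    q=P-H;print(n,P.round(4),"rel",(q@xd).round(4),(q@yd).round(4),q[2].round(4),"r",np.hypot(q@xd,q[2]).round(4),"ang",np.arctan2(q[2],-q@xd).round(4))
rep("lid prot",tri([ray(w,*W(232,310)),ray(c,*S(462,174))]))
rep("tip w18+w13",tri([ray(w,*W(202,160)),ray(w3,*E(116,100))]))
# project predicted lid pts for a
for a in(.38,.40,.42):
    x=lambda r,n:-r*np.cos(a)+n*np.sin(a)
    z=lambda r,n:r*np.sin(a)+n*np.cos(a)
    out=[]
    for y in(.082,-.082):
        P=H+xd*x(.16,.003)+yd*y+np.array([0,0,z(.16,.003)])
        u=proj(c,P);v=proj(w,P);out+=[((u+.5-[285,130])*4.5).round(0),((v+.5-[130,0])*4).round(0)]
    print(a,out)
for a in(.38,.40,.42,.44):
    P=H-xd*.16*np.cos(a)+yd*.107+np.array([0,0,.16*np.sin(a)])
    print("tip",a,((proj(w,P)+.5-[130,0])*4).round(0),((proj(w3,P)+.5-[60,135])*3.8).round(0),((proj(c,P)+.5-[285,130])*4.5).round(0))
E
```

```text
lid prot [0.5291 0.3579 0.1692] rel -0.1436 0.0925 0.0652 r 0.1577 ang 0.4262
tip w18+w13 [0.5275 0.3733 0.1677] rel -0.147 0.1076 0.0637 r 0.1602 ang 0.4092
0.38 [array([438., 173.]), array([215., 390.]), array([136., 142.]), array([ 293., 1378.])]
0.4 [array([440., 169.]), array([220., 390.]), array([136., 139.]), array([ 298., 1393.])]
0.42 [array([441., 166.]), array([224., 391.]), array([137., 135.]), array([ 302., 1407.])]
tip 0.38 [195. 176.] [127.  90.] [485. 181.]
tip 0.4 [199. 172.] [119.  99.] [486. 177.]
tip 0.42 [203. 168.] [112. 109.] [487. 174.]
tip 0.44 [208. 163.] [104. 119.] [489. 171.]
```

Emit:
{"name": "carry_out", "arguments": {
  "increments": [-1, 0, 0.0007, -0.001, 0, -1, 0, 0.0007, -0.001, 0, -1, 0, 0.0007, -0.001, 0, -1, 0, 0.0007, -0.001, 0]
}}

```text
clock: 18.75
eef_pos: [0.5529, 0.262, 0.3515]
tool_rot: [-2.341, -2.091, 0.005]
wrist_force: [-5.9, 2.8, -3.5]
width: 0.0101
```

```bash
python3 - <<'E'
from h import *
w=cam("wrist");w=cam("wrist");s=bot.get_state();print(s["clock"],s["eef_pos"],s["dq"].round(3),s["wrist_force"],s["width"])
cv2.imwrite("pics/w19.png",w["image"]);crop(w,"w19c.png",130,0,200,140,4)
c=cam("scene");cv2.imwrite("pics/s19.png",c["image"]);im0=cv2.imread("pics/scene0.png")
a=im0[150:250,300:400];b=c["image"][150:250,300:400]
cv2.imwrite("pics/s19c.png",cv2.resize(np.hstack([a,b]),None,fx=4,fy=4,interpolation=cv2.INTER_CUBIC))
yaw=np.radians(6.6)
xd=np.array([np.cos(yaw),-np.sin(yaw),0]);yd=np.array([np.sin(yaw),np.cos(yaw),0])
H=np.array([.527,.265,.104])+.135*xd
for a in(0,.38,.40,.42):
    for y in (-.056,.056,-.082,.082):
        r,n=(.135,.043) if abs(y)<.06 else (.16,.003)
        P=H+xd*(-r*np.cos(a)+n*np.sin(a))+yd*y+np.array([0,0,r*np.sin(a)+n*np.cos(a)])
        print(a,y,((proj(c,P)+.5-[300,150])*4+[0 if a==0 else 400,0]).round(0))
t=cam("top");cv2.imwrite("pics/t19.png",t["image"])
E
```

```text
18.85 [0.55287958 0.26199214 0.35150192] [-0.003  0.    -0.    -0.    -0.001 -0.   ] [-6.38341766  3.1442351  -3.54773716] 0.010161385990831984
0 -0.056 [98. 86.]
0 0.056 [281. 106.]
0 -0.082 [ 54. 112.]
0 0.082 [309. 140.]
0.38 -0.056 [504.  45.]
0.38 0.056 [698.  64.]
0.38 -0.082 [461.  46.]
0.38 0.082 [730.  74.]
0.4 -0.056 [505.  43.]
0.4 0.056 [699.  63.]
0.4 -0.082 [461.  43.]
0.4 0.082 [731.  71.]
0.42 -0.056 [505.  42.]
0.42 0.056 [700.  62.]
0.42 -0.082 [462.  40.]
0.42 0.082 [732.  68.]
```

View pics/s19c.png

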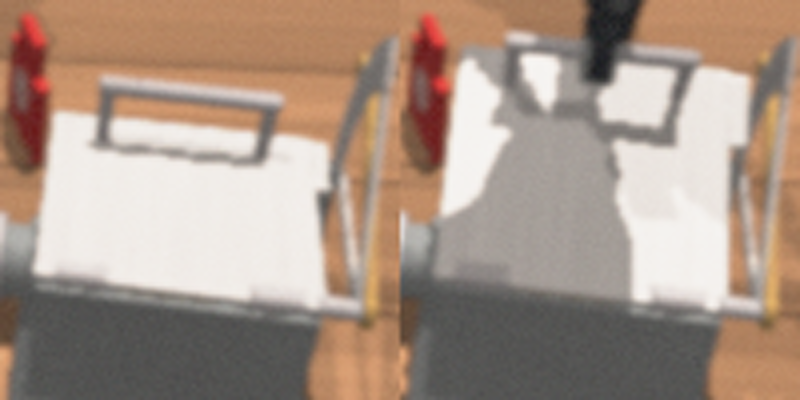

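View pics/w19c.png

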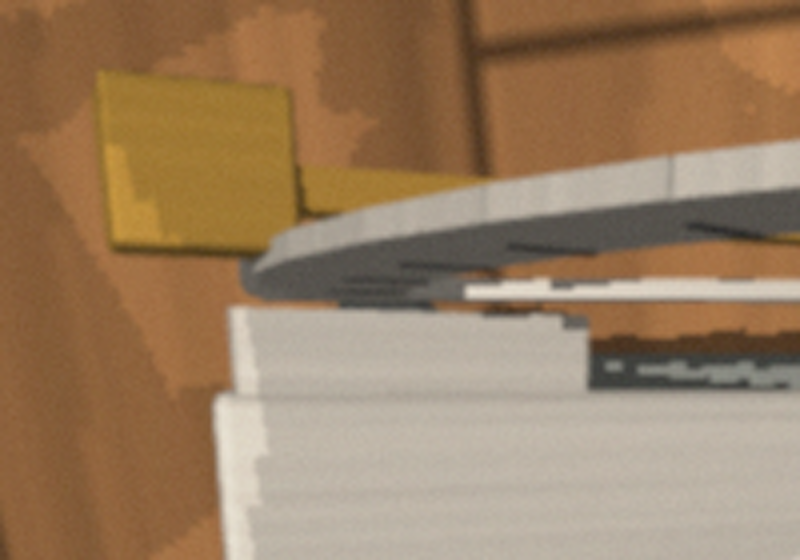

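View pics/t19.png

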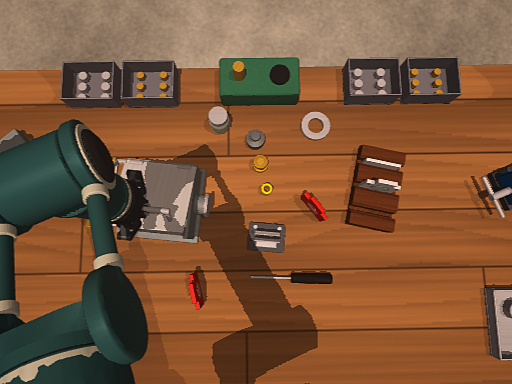

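View pics/s19.png

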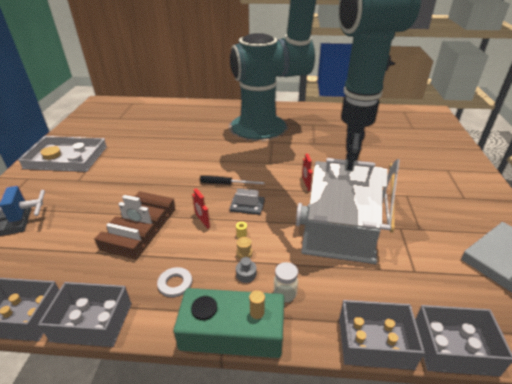

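The lid reads about 0.41 rad (arm kinematics ~0.41, scene shift ~0.38–0.42), the pointer about 0.41, and the cover still stands in the middle slot. Handing in.

```bash
python3 - <<'E'
from plant import bot
print(bot.finish_job())
E
```

```text
the job is handed in; nothing more can be done
None
```

The cover is standing in the middle rack slot and the lid is held at the pointer's angle. I handed the job in at about 19 s; no verdict came back.

**Cover:** I pulled the aluminium cover straight up out of the clip and stood it tab up in the middle slot. I lowered it until the wrist force showed it on the floor, then let go.
- My first try at lowering it started before the arm had settled and jammed on the bevelled mouth. The wrist force reached about 95 N, below the 120 N limit. I backed off, let the arm settle and re-centred, and it then went down freely.
- The last pictures show it upright in that slot with the rack and blank in place.
- It looked about centred, but one rough end-to-end check gave its length as 88 mm instead of 80 mm. Its position along the slot is therefore only known to a few millimetres.

**Lid:** I took it by the bar and lifted it; the gripper still holds it.
- The pointer came out at about 0.41 rad from two and three camera views. The tip distance from the hinge measured 0.160–0.161 m against 0.160 m given.
- The lid came out at about 0.41 rad from the arm's movement. The wrist and scene pictures gave 0.38–0.42 rad, so I trust the match to about ±0.02 rad.

The last pictures showed no sign of the pointer or the other things on the bench having moved.

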